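# Clamp an air pipe to its bracket with a U-bolt

### The job

Lay the short pipe in the two V cradles of the bracket, roughly centred. Then take the U-bolt that fits it (the wider one on the rail), lower it over the pipe with one leg through each slot of the bracket plate, feel along the slots with light pressure for the two holes of the nut strip below, and press it down through the spring nuts until it sits fully home on the pipe. Never shove hard (the threads spoil and the thin pipe dents); let go, and leave the other U-bolt and everything else where it is.

Things in the scene. Friction and masses are not known exactly. Their poses are not given: they have to be found in the camera images.
- bracket: Dark steel hat-section pipe bracket, fixed to the bench. Origin: on the bench under its centre; x along the pipe's direction, y across, z up. Top plate 110 (x) x 76 (y) x 5 mm, its top 60 mm above the bench, open below, free of anything but two slots for 35 mm either side of the middle in x. Foot flanges reach 59 mm out in y, 15 mm up.
- cradle (a point): Where the middle of the pipe's axis lies when the pipe rests centred in the cradles: 87.5 mm above the bench (27.5 over the plate), over the bracket's centre; axes as the bracket's. The two cradles: 90 degree Vs, black plastic, 12 mm thick, centred 41 mm either side along x, 39 mm wide at the mouth, 44 outside, tops 28 mm over the plate.
- slot_left (a point): Mouth centre, at the plate's top, of the slot 18.5 mm to the bracket's +y side: 34 mm long in x, 10 mm wide in y, through the 5 mm plate. Just under it (top 5.5 mm below the plate's top) lies a steel nut strip with two 10 mm round holes for the 8 mm legs, one under each slot. The strip stands up to 11 mm off the middle along x, differently each time, and is nipped fast there.
- slot_right (a point): The same for the slot 18.5 mm to the bracket's -y side. Both strip holes are equally far off along x. Under each hole two sprung tongues grip the leg: once its end is about 12 mm below the plate's top the push rises, then stays nearly even (8 to 18 N for both legs together, differing each time) until the bow bears on the pipe. The springs hold the U-bolt where it is left. A push of 40 N or more spoils threads or pipe.
- pipe: Steel pipe 26.9 mm in diameter, 170 mm long, 0.3 to 0.55 kg, an 18 mm long brass hexagon nut (36 mm across flats, 42 over corners) on each end, bare for 124 mm between. Origin: middle of its axis; x along the pipe. It lies loose on the bench on the nuts' flats, axis 18 mm up.
- u_bolt: The wider of two steel U-bolts: 8 mm round bar, 45 mm wide over the legs (37 between leg axes, 29 inside), 79.5 mm tall, 0.09 kg. Hangs upright, legs down, by its bow over the rail's rod. Origin: centre of the bow's arc; y from leg to leg, z up, x square to its plane. Bow's outside 22.5 mm above the origin, flat chamfered leg ends 57 mm below. Home, the origin is 26.5 mm over the plate.
- u_bolt_crown (a point): Inside of the wider U-bolt's bow at its top, 14.5 mm above its origin: the point that comes to bear on the top of the pipe, 40.9 mm above the bracket plate when fully home.
- small_u_bolt: The narrower U-bolt, of 6 mm bar, 33 mm wide over the legs, 62 mm tall, hanging on the same rod; too narrow for the pipe. Not to be used. Origin and axes as for the wider one.
- rail: Storage rail, fixed: a 12 mm steel rod along its x, its top 120 mm above the bench, between two posts 78 mm either side of its middle, on a wooden base 185 x 75 x 18 mm. The U-bolts hang on it 32 mm either side of its middle, either one on either side. Origin: on the bench under its centre.
- grease_tin: Bystander: yellow tin with white lid, 70 mm wide, 46 mm tall. Origin at its underside.
- tape_electrical: Bystander: roll of black tape lying flat, 57 mm wide, 19 mm tall, beyond the bracket. Origin at its underside.
- bearing: Bystander: ball bearing lying flat, 40 mm wide, 12 mm tall, near the bracket. Origin at its underside.
- spanner_13: Bystander: spanner 160 mm long along its y, 9 mm tall. Origin at its underside.
Not all that is in view belongs to the job. Of the things that look like the pipe, take the one that is nearest to the robot's base at the start.

How it is judged:
By the outcome, as a careful person would: the job done as asked, in the order asked, and still so for the second after the job is handed in, with the robot touching nothing.
It also fails if it takes over 72 s, if anything falls off the work surface, if the arm or the gripper's body presses on something with over 40 N, if the wrist force passes 120 N, or if a joint passes its speed limit or range.

### The arm

A 7-joint arm with a two-finger parallel gripper is mounted at the origin on a cart in front of the work surface, level with it; the furniture and walls round the work are solid. World frame = base frame: x ahead of the robot, y to its left, z up, the work surface at z = 0. Lengths are in m, angles in rad, forces in N, time in s.
With the tool pointing down it reaches from about 0.4 to 0.85 m from the base axis. Payload 10.4 kg.
Tool frame: the origin (TCP) lies at the very end of the fingers, on their centre line; the grasp point (between the pads) lies 19 mm behind it (manip.grip_point_offset is the distance from the TCP to the grasp point, in m); z points along the fingers, y is the line along which they close (so a half turn about z gives the same grasp; the last joint's range is limited). The gripper opens to 85 mm and grips with 20 to 120 N. Pads are 22 mm wide; open, the fingers measure 114 mm over their backs; the gripper's body (76 mm by 85 mm) begins 54 mm behind the grasp point. The pads swing forward as they close: fully open they stand 13 mm farther back than shut.
Start: joints at [-1.203, 0.332, -0.065, 1.46, 0.022, 1.35, -0.088], TCP at [0.238, 0.578, 0.203] pointing down, gripper open.
Joint ranges: [-2.6, 2.6], [-0.5, 2.12], [-1.47, 1.34], [0.16, 2.42], [-1.27, 4.41], [0.06, 2.06], [-2.6, 2.6]. Speed limits (rad/s): [2.22, 2.22, 2.79, 2.79, 3.14, 3.14, 3.14].

### API

Orientations are given as a unit quaternion [x, y, z, w].
In Python, from workcell import manip gives the robot as it stands. The module is installed in compiled form; this text tells all that it offers.
- The arm moves only by the shell command python3 -m inch 'ROWS' [OPENING] [FORCE]. ROWS is JSON, a list of rows, each a list of 2 entries, a list of its own where there are three numbers: the shift along the tool's x, y, z each as a share of 0.08 m, from -1 to 1, then the turn, a rotation vector about the tool's x, y, z each as a share of 45 degrees, from -1 to 1. A call has exactly 10 rows; each row is the pose to reach, as a shift and turn from the pose commanded when the call began, along the tool's axes at that moment; what a row does not reach only later rows make up. A row lasts 1/10 s, in which the tool goes at most 50 mm and 8.59 degrees, less where a joint would pass 70% of its speed; a pose out of reach is approached as far as the arm can. A call with a number of a shift or a turn outside -1 to 1 is refused whole. A call with a gripper value outside its range is refused whole. OPENING is the opening, from 0 (shut) to 1 (fully open), set as the call begins (- or left out, the last holds). The fingers move at their own pace and stop on an object; FORCE is the grip in N (left out, the last holds). Time passes only in rows, so rows that repeat a pose let the fingers close, or fill a call up. It gives the time, the measured TCP pose, the force, the opening and the grip force at its end, in the units of the state.
- manip.get_obs(): the state, without advancing time (a new reading comes with each control period).
- manip.camera(name): name is "scene" or "side" or "wrist"; returns the picture (400x640x3 uint8, red, green, blue); there is no depth.
- manip.camera_params(name): a dict with "fov_y" (degrees; the focal length in pixels is half the picture's height over the tangent of half this angle, whatever the lens; pixels are square), "cx", "cy" (the principal point, pixels), "camera_from_world" (4x4, takes a point from world to camera coordinates); the wrist camera has in their place "T_tool_cam" (4x4, takes a point from camera to tool coordinates, whose origin is the TCP and whose axes are the flange's). Camera axes: x right, y up, looking along -z (the intrinsics and any distortion apply to the point x, -y, -z); pixel columns grow to the right and rows downward; lengths in m; the calibration is good to about 2 mm. The wrist camera is an equidistant fisheye: a pixel r from the principal point sees the ray r / f radians off the axis. A picture is of the moment at which its call begins: read the wrist's pose just before it. camera_params takes no time and is no camera call.
- manip.hand_in(): hands the job in; it is judged then, once.
The state is a dict: "clock": time; "joint_pos": joint angles; "joint_velocities": joint speeds; "tau": joint torques, N m; "position": TCP position; "ee_rot": TCP orientation; "ft_force": force on the tool from outside, world axes, zero at the start; "torque": the same for the moment, N m; "grip_width": opening from 0.0 (shut) to 1.0 (fully open); "grasp_force": force on a finger pad.
Only numpy, scipy, OpenCV 4.12 (cv2) and the standard library are available. Lean on these libraries where they do the work, as an engineer would, in place of code of your own. Each camera call takes 0.05 s, during which the arm holds its last target. There are 200 camera calls.

## Working session

There is one attempt and no reset: what is moved stays moved. The work goes in short steps, Python scripts to look and compute and a shell command to move; the robot and the scene stay as the last step left them, time stands still between calls to the robot, and variables do not carry over. Pictures are saved under pics/ and viewed, at most 10 in all, crops included, and the job is handed in when it is done.

```bash
mkdir -p pics
cat > h.py <<'E'
import numpy as np, cv2
from workcell import manip
from scipy.spatial.transform import Rotation as R
def snap(n,f):
    o=manip.get_obs(); im=manip.camera(n); cv2.imwrite('pics/'+f+'.png',im[:,:,::-1]); np.save('pics/'+f+'.npy',np.r_[o['position'],o['ee_rot']]); return im
def cam(n,pose=None):
    p=manip.camera_params(n); f=200/np.tan(np.radians(p['fov_y'])/2)
    if n=='wrist':
        T=np.eye(4);T[:3,:3]=R.from_quat(pose[3:]).as_matrix();T[:3,3]=pose[:3]; T=T@np.array(p['T_tool_cam'])
    else: T=np.linalg.inv(np.array(p['camera_from_world']))
    return p,f,T
def ray(n,uv,pose=None):
    p,f,T=cam(n,pose); d=np.array([uv[0]-p['cx'],uv[1]-p['cy']])
    if n=='wrist':
        r=np.hypot(*d); th=r/f; v=np.array([d[0]/r*np.sin(th),-d[1]/r*np.sin(th),-np.cos(th)])
    else: v=np.array([d[0]/f,-d[1]/f,-1.]); 
    v/=np.linalg.norm(v); return T[:3,3],T[:3,:3]@v
def onz(n,uv,z,pose=None):
    c,v=ray(n,uv,pose); return c+v*(z-c[2])/v[2]
def tri(a,b):
    A=0;B=0
    for c,v in(a,b):
        P=np.eye(3)-np.outer(v,v);A=A+P;B=B+P@c
    x=np.linalg.solve(A,B); return x,[np.linalg.norm((np.eye(3)-np.outer(v,v))@(x-c))for c,v in(a,b)]
def proj(n,X,pose=None):
    p,f,T=cam(n,pose); q=np.linalg.inv(T)@np.r_[X,1]; 
    if n=='wrist':
        r=np.hypot(q[0],q[1]); th=np.arctan2(r,-q[2]); return np.array([p['cx']+f*th*q[0]/r,p['cy']-f*th*q[1]/r])
    return np.array([p['cx']+f*q[0]/-q[2],p['cy']-f*q[1]/-q[2]])
E
python3 - <<'E'
from h import *
for n in('scene','side','wrist'): snap(n,n+'0'); p=manip.camera_params(n); print(n,{k:np.round(v,3).tolist() for k,v in p.items() if k!='name'})
o=manip.get_obs(); print({k:np.round(v,3).tolist() for k,v in o.items()})
a=cv2.imread('pics/side0.png'); b=cv2.imread('pics/wrist0.png')
E
```

```text
scene {'fov_y': 46.717, 'cx': 322.709, 'cy': 200.291, 'camera_from_world': [[0.538, -0.842, -0.017, -0.25], [0.635, 0.393, 0.665, -0.46], [-0.553, -0.369, 0.747, -1.048], [0.0, 0.0, 0.0, 1.0]]}
side {'fov_y': 55.637, 'cx': 320.546, 'cy': 198.332, 'camera_from_world': [[-0.979, -0.205, -0.016, 0.602], [0.073, -0.415, 0.907, -0.092], [-0.193, 0.886, 0.421, -1.265], [0.0, 0.0, 0.0, 1.0]]}
wrist {'fov_y': 65.706, 'cx': 319.862, 'cy': 197.811, 'T_tool_cam': [[0.001, 0.951, 0.308, 0.079], [1.0, -0.001, 0.0, -0.001], [0.001, 0.308, -0.951, -0.171], [0.0, 0.0, 0.0, 1.0]]}
{'clock': 0.15, 'joint_pos': [-1.203, 0.333, -0.065, 1.461, 0.022, 1.35, -0.089], 'joint_velocities': [0.001, -0.0, 0.001, -0.002, 0.001, -0.0, 0.002], 'tau': [0.001, -62.583, 0.049, -39.185, 0.016, 0.008, -0.0], 'position': [0.238, 0.578, 0.202], 'ee_rot': [0.194, 0.981, -0.001, -0.0], 'ft_force': [-0.641, 0.37, 0.09], 'torque': [-0.022, -0.023, 0.037], 'grasp_force': 0.0, 'grip_width': 1.001}
```

View pics/scene0.png

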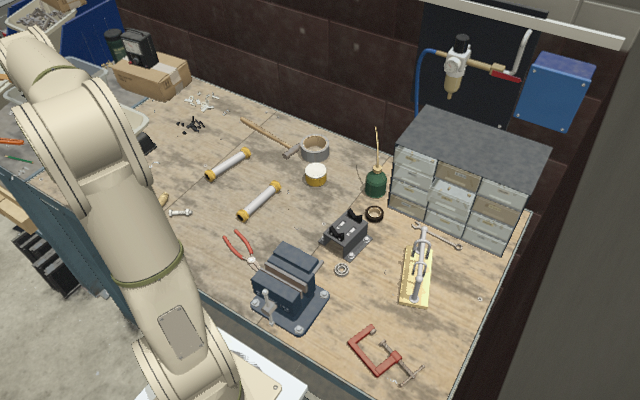

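View pics/side0.png

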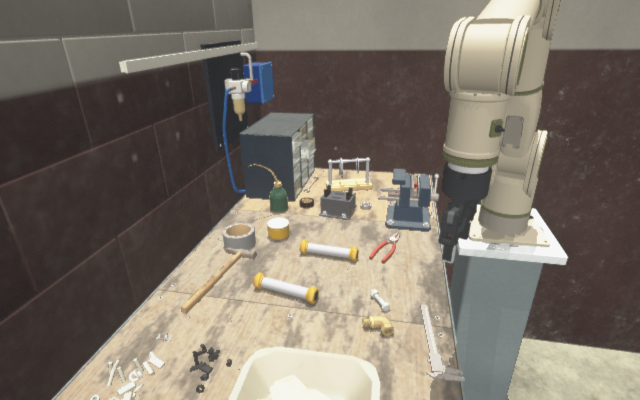

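Scene view: pipe-like candidates at (228,164) and (259,200); in the side view they are at (286,289) and (329,250). The bracket is at (345,232), the rail with the U-bolts at (418,262), the tape at (374,214) and the bearing at (341,269). Next I measure all of these.

Run:
```python
from h import *
def blobs(f,lo,hi,amin):
    im=cv2.imread('pics/'+f+'.png'); h=cv2.cvtColor(im,cv2.COLOR_BGR2HSV); m=cv2.inRange(h,lo,hi)
    n,l,s,c=cv2.connectedComponentsWithStats(m); return [(np.round(c[i],1).tolist(),s[i].tolist()) for i in range(1,n) if s[i,4]>amin]
for n in('scene','side'):
    print(n)
    for c,s in blobs(n+'0',(18,150,90),(30,255,255),25): print(c,s[2:],np.round(onz(n,c,.018),3))
for n,u in(('scene',(228,164)),('scene',(259,200)),('side',(329,250)),('side',(286,289))):
    x=onz(n,u,.018); print(n,u,np.round(x,3),'dist',round(np.hypot(*x[:2]),3))
for a,b,nm in(((259,200),(329,250),'A'),((228,164),(286,289),'B'),((345,232),(338,202),'br'),((418,262),(351,172),'rail')):
    print(nm,tri(ray('scene',a),ray('side',b)))
im=cv2.imread('pics/scene0.png'); A=cv2.resize(im[185:325,290:450],None,fx=5,fy=4.28 and 5,interpolation=2)[:600]
s=cv2.imread('pics/side0.png'); B=cv2.resize(s[145:245,295:455],None,fx=5,fy=5,interpolation=2)
cv2.imwrite('pics/c1.png',cv2.resize(A,(700,600))); 
cv2.imwrite('pics/c2.png',np.vstack([B[:, :800],])[:500])
```

```text
scene
[315.6, 181.0] [20, 10, 137] [0.694 0.174 0.018]
side
[278.5, 233.4] [19, 11, 156] [0.708 0.212 0.018]
scene (228, 164) [0.607 0.465 0.018] dist 0.765
scene (259, 200) [0.534 0.278 0.018] dist 0.602
side (329, 250) [0.532 0.278 0.018] dist 0.6
side (286, 289) [0.605 0.474 0.018] dist 0.769
A (array([0.53255266, 0.27775004, 0.018564  ]), [np.float64(0.000975162164949311), np.float64(0.0009751621649493591)])
B (array([0.60808779, 0.46829286, 0.01401658]), [np.float64(0.0016119026065973294), np.float64(0.0016119026065970763)])
br (array([ 0.55494248, -0.01776191,  0.03417522]), [np.float64(0.000849516658787441), np.float64(0.0008495166587875777)])
rail (array([ 0.54201263, -0.24333789,  0.06865185]), [np.float64(0.0050900122366223585), np.float64(0.0050900122366225415)])
```

View pics/c1.png

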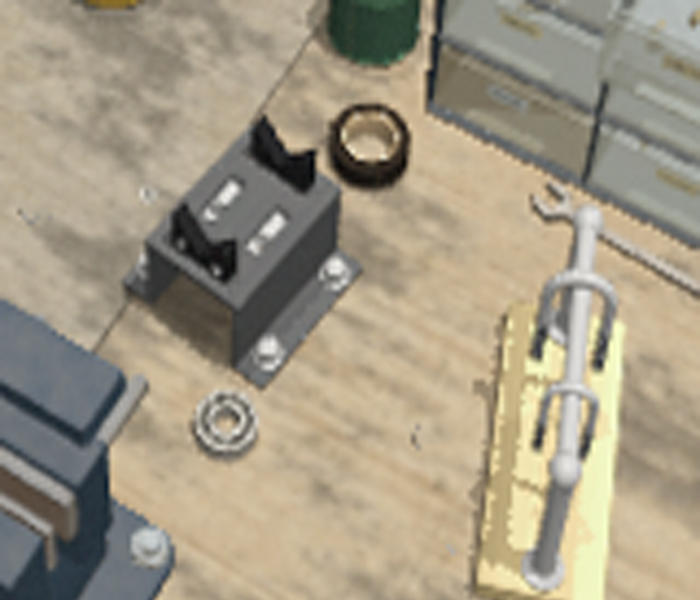

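The wider U-bolt is the far one, at crop (580,310); the narrower is at (570,415). Pipe A at scene (259,200) is 0.60 m from the base and B is 0.77 m, so I take A.

Run:
```python
from h import *
C=lambda x,y:(290+x/4.375,185+y/5)
for nm,c,z in(('plateL',(148,240),.06),('plateF',(237,307),.06),('plateR',(340,190),.06),('slot1',(224,200),.06),('slot2',(268,234),.06),('craN',(205,240),.074),('craF',(283,152),.074),('rodN',(565,465),.114),('rodF',(588,215),.114),('bowW',(578,283),.125),('bowS',(568,393),.123),('bearing',(225,422),.01),('tape',(370,145),.01)):
    print(nm,np.round(onz('scene',C(*c),z),4))
a,b=[tri(ray('scene',p),ray('side',q)) for p,q in(((242.5,214),(354,255)),((275.5,187),(305,247)))]
print(a,b); d=b[0]-a[0]; print('pipe A len',np.linalg.norm(d),'mid',(a[0]+b[0])/2,'yaw',np.degrees(np.arctan2(d[1],d[0])))
o=manip.get_obs(); print(R.from_quat(o['ee_rot']).as_matrix().round(3))
```

```text
plateL [0.5044 0.0208 0.06  ]
plateF [ 0.4949 -0.0508  0.06  ]
plateR [ 0.6    -0.0657  0.06  ]
slot1 [ 0.5543 -0.0056  0.06  ]
slot2 [ 0.5483 -0.042   0.06  ]
craN [ 0.5143 -0.0156  0.074 ]
craF [ 0.5946 -0.0258  0.074 ]
rodN [ 0.4757 -0.2732  0.114 ]
rodF [ 0.6244 -0.2199  0.114 ]
bowW [ 0.5719 -0.2355  0.125 ]
bowS [ 0.5087 -0.2585  0.123 ]
bearing [ 0.456  -0.0663  0.01  ]
tape [ 0.6783 -0.0492  0.01  ]
(array([0.45972866, 0.28627303, 0.01689431]), [np.float64(0.0033577112662276165), np.float64(0.0033577112662276742)]) (array([0.60701084, 0.26947424, 0.01499635]), [np.float64(0.00054474119254503), np.float64(0.0005447411925451471)])
pipe A len 0.1482492604832214 mid [0.53336975 0.27787363 0.01594533] yaw -6.506953343225909
[[-0.925  0.381 -0.   ]
 [ 0.381  0.925 -0.001]
 [-0.    -0.001 -1.   ]]
```

View pics/c2.png

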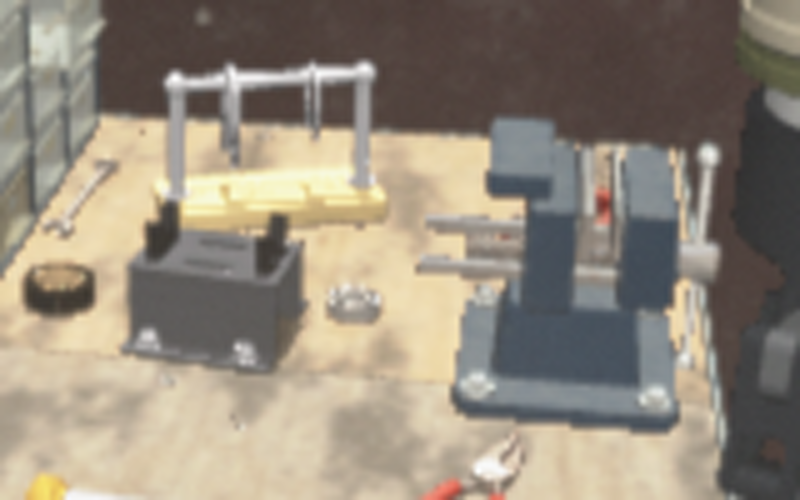

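Pipe A is at (0.533, 0.278) with yaw about −6.5°. The bracket is at (0.552, −0.022) with yaw about −7.5°. The rail is at (0.55, −0.247) with yaw about 20°, and the wide U-bolt is on its far side. I'm setting out towards the pipe.

```bash
A='' ; python3 -m inch '[[[-0.1,-0.04,0],[0,0,0]],[[-0.2,-0.08,0],[0,0,0]],[[-0.3,-0.12,0],[0,0,0]],[[-0.4,-0.16,0],[0,0,0]],[[-0.5,-0.2,0],[0,0,0]],[[-0.6,-0.25,0],[0,0,0]],[[-0.7,-0.29,0],[0,0,0]],[[-0.8,-0.33,0],[0,0,0]],[[-0.9,-0.37,0],[0,0,0]],[[-1,-0.41,0],[0,0,0]]]' 1 40 | tail -3
python3 -m inch '[[[-0.1,-0.04,0],[0,0,0]],[[-0.2,-0.08,0],[0,0,0]],[[-0.3,-0.12,0],[0,0,0]],[[-0.4,-0.16,0],[0,0,0]],[[-0.5,-0.2,0],[0,0,0]],[[-0.6,-0.25,0],[0,0,0]],[[-0.7,-0.29,0],[0,0,0]],[[-0.8,-0.33,0],[0,0,0]],[[-0.9,-0.37,0],[0,0,0]],[[-1,-0.41,0],[0,0,0]]]' >/dev/null
python3 -m inch '[[[-0.1,-0.04,0],[0,0,0]],[[-0.2,-0.08,0],[0,0,0]],[[-0.3,-0.12,0],[0,0,0]],[[-0.4,-0.16,0],[0,0,0]],[[-0.5,-0.2,0],[0,0,0]],[[-0.6,-0.25,0],[0,0,0]],[[-0.7,-0.29,0],[0,0,0]],[[-0.8,-0.33,0],[0,0,0]],[[-0.9,-0.37,0],[0,0,0]],[[-1,-0.41,0],[0,0,0]]]' >/dev/null
python3 -m inch '[[[-0.1,-0.04,0],[0,0,-0.04]],[[-0.2,-0.08,0],[0,0,-0.08]],[[-0.3,-0.12,0],[0,0,-0.12]],[[-0.4,-0.16,0],[0,0,-0.16]],[[-0.5,-0.2,0],[0,0,-0.2]],[[-0.6,-0.25,0],[0,0,-0.24]],[[-0.7,-0.29,0],[0,0,-0.28]],[[-0.8,-0.33,0],[0,0,-0.32]],[[-0.9,-0.37,0],[0,0,-0.36]],[[-1,-0.41,0],[0,0,-0.36]]]'
python3 - <<'E'
from h import *
snap('wrist','w1'); print(np.load('pics/w1.npy').round(3))
E
```

```text
ft_force: [1.2, 0.4, -0.3]
grip_width: 1.001
grasp_force: 0.0
clock: 4.15
position: [0.4844, 0.3342, 0.2028]
ee_rot: [0.054, 0.999, 0.0, -0.0]
ft_force: [0.2, -0.2, -0.9]
grip_width: 0.997
grasp_force: 0.0
[ 0.484  0.334  0.203  0.054  0.999  0.    -0.   ]
```

View pics/w1.png

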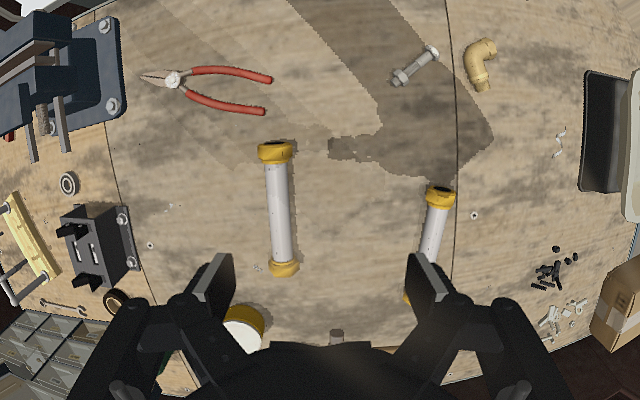

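The wrist view shows pipe A, with nuts at (275,152) and (285,267). The bracket is at (98,245).

```bash
cat > nuts.py <<'E'
from h import *
import sys
f,z=sys.argv[1],float(sys.argv[2]); pose=np.load(f'pics/{f}.npy'); x0,x1,y0,y1=map(int,sys.argv[3:7])
h=cv2.cvtColor(cv2.imread(f'pics/{f}.png'),cv2.COLOR_BGR2HSV)[y0:y1,x0:x1]; m=cv2.inRange(h,(14,140,60),(28,255,255))
n,l,s,c=cv2.connectedComponentsWithStats(m); P=[]
for i in sorted(range(1,n),key=lambda i:-s[i,4])[:2]:
    u=c[i]+[x0,y0]; p=onz('wrist',u,z,pose); P.append(p); print(u.round(1),s[i].tolist(),p.round(4))
d=P[0]-P[1]; d*=np.sign(d[0]); mid=(P[0]+P[1])/2
print('sep',np.linalg.norm(d).round(4),'mid',mid.round(4),'yaw',np.degrees(np.arctan2(d[1],d[0])).round(2))
Rm=R.from_quat(pose[3:]).as_matrix(); print('tool delta to mid (mm)',(1000*Rm.T@(mid-pose[:3])).round(1),'tool y ang',np.degrees(np.arctan2(Rm[1,1],Rm[0,1])).round(2))
E
python3 nuts.py w1 0.018 230 340 120 300
python3 - <<'E'
from h import *
p=np.load('pics/w1.npy')
a=tri(ray('scene',(242.5,214)),ray('wrist',(275,152),p)); b=tri(ray('scene',(275.5,187)),ray('wrist',(285,267),p)); print(a,b)
E
```

```text
[274.6 152.6] [28, 22, 34, 22, 626] [0.4593 0.2828 0.018 ]
[281.3 269.1] [40, 141, 25, 16, 284] [0.6142 0.2674 0.018 ]
sep 0.1556 mid [0.5368 0.2751 0.018 ] yaw -5.66
tool delta to mid (mm) [-58.4 -53.2 184.8] tool y ang 83.84
(array([0.45911473, 0.28339847, 0.02237824]), [np.float64(0.0012661273155382014), np.float64(0.0012661273155381997)]) (array([0.61260796, 0.27217506, 0.01161358]), [np.float64(0.0020821683138757805), np.float64(0.0020821683138760034)])
```

```bash
python3 -m inch '[[[-0.1,-0.1,0.1],[0,0,0]],[[-0.2,-0.2,0.2],[0,0,0]],[[-0.3,-0.3,0.3],[0,0,0]],[[-0.4,-0.4,0.4],[0,0,0]],[[-0.5,-0.5,0.5],[0,0,0]],[[-0.6,-0.6,0.6],[0,0,0]],[[-0.71,-0.65,0.7],[0,0,0]],[[-0.71,-0.65,0.75],[0,0,0]],[[-0.71,-0.65,0.75],[0,0,0]],[[-0.71,-0.65,0.75],[0,0,0]]]'
python3 - <<'E'
from h import *
im=snap('wrist','w2'); print(np.load('pics/w2.npy').round(4))
E
```

```text
clock: 5.2
position: [0.5346, 0.2776, 0.143]
ee_rot: [0.054, 0.999, 0.0, -0.0]
ft_force: [0.3, -0.2, 0.2]
grip_width: 1.0
grasp_force: 0.0
[ 5.346e-01  2.776e-01  1.430e-01  5.360e-02  9.986e-01  3.000e-04
 -0.000e+00]
```

View pics/w2.png

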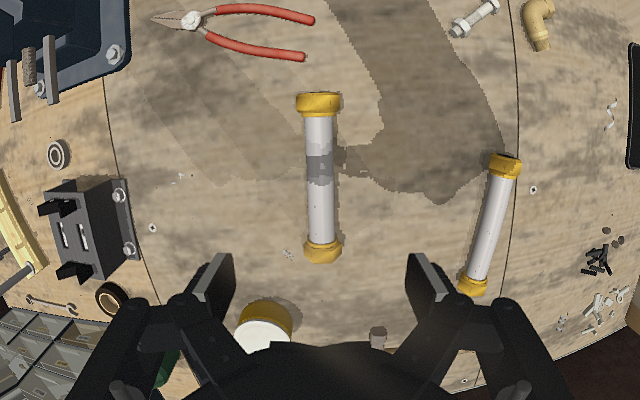

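The pipe now stands centred between the fingers, with nuts at (318,103) and (322,250). Next I check the midpoint along its axis.

Run:
```python
from h import *
p=np.load('pics/w2.npy')
a=onz('wrist',(318.5,103),.018,p);b=onz('wrist',(322,250),.018,p);print(a,b,(a+b)/2,np.linalg.norm(b-a),np.degrees(np.arctan2(*(b-a)[1::-1])))
# barrel ends (nut inner edges)
a=onz('wrist',(319,116),.022,p);b=onz('wrist',(321.5,242),.022,p);print(a,b,(a+b)/2,np.linalg.norm(b-a))
# bracket
for nm,u in(('s1',(65,237)),('s2',(84,234)),('c1',(57,207)),('c2',(76,270))): print(nm,onz('wrist',u,.06,p).round(4))
```

```text
[0.45771785 0.28365844 0.018     ] [0.60960587 0.27100357 0.018     ] [0.53366186 0.277331   0.018     ] 0.15241429935806913 -4.762718261906841
[0.4699192  0.28283437 0.022     ] [0.59806025 0.27165721 0.022     ] [0.53398973 0.27724579 0.022     ] 0.1286275865185329
s1 [ 0.5541 -0.0332  0.06  ]
s2 [0.552  0.0048 0.06  ]
c1 [ 0.516  -0.0298  0.06  ]
c2 [ 0.5993 -0.0366  0.06  ]
```

```bash
python3 -m inch '[[[0,0,0.15],[0,0,0.03]],[[0,0,0.3],[0,0,-0.03]],[[0,0,0.45],[0,0,-0.03]],[[0,0,0.6],[0,0,-0.03]],[[0,0,0.7],[0,0,-0.03]],[[0,0,0.87],[0,0,-0.03]],[[0,0,0.87],[0,0,-0.03]],[[0,0,0.87],[0,0,-0.03]],[[0,0,0.87],[0,0,-0.03]],[[0,0,0.87],[0,0,-0.03]]]' >/dev/null
python3 -m inch '[[[0,0,0.15],[0,0,0]],[[0,0,0.3],[0,0,0]],[[0,0,0.45],[0,0,0]],[[0,0,0.6],[0,0,0]],[[0,0,0.7],[0,0,0]],[[0,0,0.78],[0,0,0]],[[0,0,0.86],[0,0,0]],[[0,0,0.86],[0,0,0]],[[0,0,0.86],[0,0,0]],[[0,0,0.86],[0,0,0]]]'
python3 -m inch '[[[0,0,0],[0,0,0]],[[0,0,0],[0,0,0]],[[0,0,0],[0,0,0]],[[0,0,0],[0,0,0]],[[0,0,0],[0,0,0]],[[0,0,0],[0,0,0]],[[0,0,0],[0,0,0]],[[0,0,0],[0,0,0]],[[0,0,0],[0,0,0]],[[0,0,0],[0,0,0]]]' 0 40
```

```text
clock: 7.25
position: [0.5352, 0.2771, 0.0049]
ee_rot: [0.042, 0.999, 0.0, 0.0]
ft_force: [-0.5, -1.3, 0.4]
grip_width: 1.001
grasp_force: 0.0
clock: 8.25
position: [0.5348, 0.2769, 0.0044]
ee_rot: [0.042, 0.999, 0.0, -0.0]
ft_force: [-0.9, -1.1, 0.7]
grip_width: 0.002
grasp_force: 0.0
```

The gripper shut on nothing, so I look.

Run:
```python
from h import *
im=snap('wrist','w3'); b=snap('side','s3')
cv2.imwrite('pics/v3.png',np.vstack([cv2.resize(im,(480,300)),cv2.resize(b[190:310,240:432],(480,300))])[:,:,::-1])
print({k:np.round(v,2).tolist() for k,v in manip.get_obs().items() if k in('grip_width','grasp_force','ft_force')})
```

```text
{'ft_force': [0.42, -0.34, -0.39], 'grasp_force': 0.0, 'grip_width': 0.0}
```

View pics/v3.png

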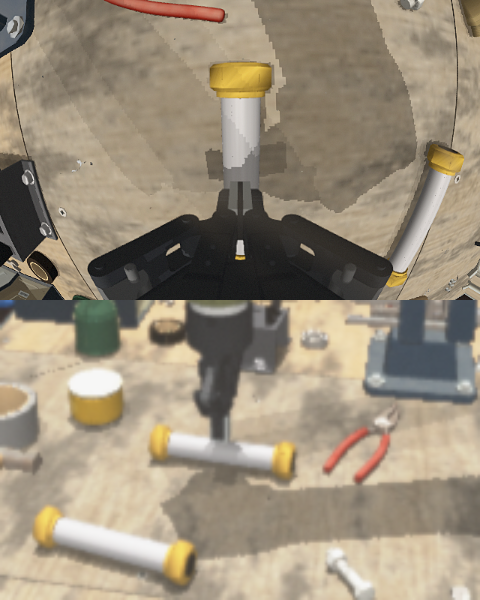

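Run:
```python
from h import *
p=np.load('pics/w3.npy'); print(p.round(4))
for X in((.5348,.2769,.0044),(.5348,.2769,.035),(.5348,.2769,.06)): print(X,'side',proj('side',X).round(1),'scene',proj('scene',X).round(1),'wrist',proj('wrist',X,p).round(1))
for w,s in(((320,104),(354,254)),): print(tri(ray('wrist',w,p),ray('side',s)))
im=snap('scene','sc3'); b=cv2.imread('pics/side3.png') if 0 else cv2.imread('pics/s3.png')
cv2.imwrite('pics/v4.png',np.vstack([cv2.resize(im[150:240,190:340,::-1],(500,300),interpolation=2),cv2.resize(b[205:277,270:390],(500,300),interpolation=2)]))
```

```text
[ 5.348e-01  2.769e-01  4.400e-03  4.220e-02  9.991e-01  1.000e-04
 -0.000e+00]
(0.5348, 0.2769, 0.0044) side [328.1 253.7] scene [260.  202.9] wrist [321.2 235.4]
(0.5348, 0.2769, 0.035) side [328.  244.8] scene [258.8 196.3] wrist [321.4 260.2]
(0.5348, 0.2769, 0.06) side [327.9 237.4] scene [257.8 190.8] wrist [321.6 287.5]
(array([0.4573988 , 0.28263871, 0.01615155]), [np.float64(0.00013249790376132096), np.float64(0.0001324979037612537)])
```

View pics/v4.png

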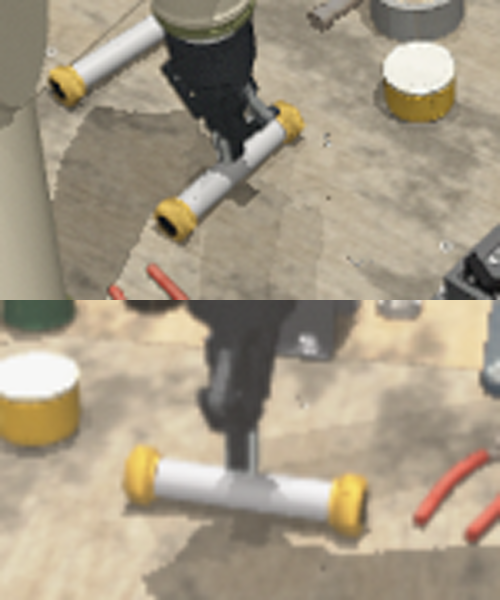

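Run:
```python
from h import *
print(manip.grip_point_offset)
for f in('w2','w3'):
    p=np.load(f'pics/{f}.npy'); Rm=R.from_quat(p[3:]).as_matrix()
    for t in((.011,0,0),(-.011,0,0),(.011,0,-.03),(-.011,0,-.03),(.011,.0425,-.013),(-.011,.0425,-.013),(.011,.0425,-.043)): print(f,t,proj('wrist',p[:3]+Rm@np.array(t),p).round(1))
a=cv2.imread('pics/w2.png')[200:330,180:460]; b=cv2.imread('pics/w3.png')[200:330,180:460]
cv2.imwrite('pics/v5.png',cv2.resize(np.vstack([a,b]),(630,585),interpolation=2))
```

```text
0.0187
w2 (0.011, 0, 0) [321.3 218.5]
w2 (-0.011, 0, 0) [321.2 251.4]
w2 (0.011, 0, -0.03) [321.5 240.6]
w2 (-0.011, 0, -0.03) [321.4 277.4]
w2 (0.011, 0.0425, -0.013) [396.6 226.7]
w2 (-0.011, 0.0425, -0.013) [393.  260.7]
w2 (0.011, 0.0425, -0.043) [410.5 251.3]
w3 (0.011, 0, 0) [321.3 218.5]
w3 (-0.011, 0, 0) [321.2 251.4]
w3 (0.011, 0, -0.03) [321.5 240.6]
w3 (-0.011, 0, -0.03) [321.4 277.4]
w3 (0.011, 0.0425, -0.013) [396.6 226.7]
w3 (-0.011, 0.0425, -0.013) [393.  260.7]
w3 (0.011, 0.0425, -0.043) [410.5 251.3]
```

View pics/v5.png

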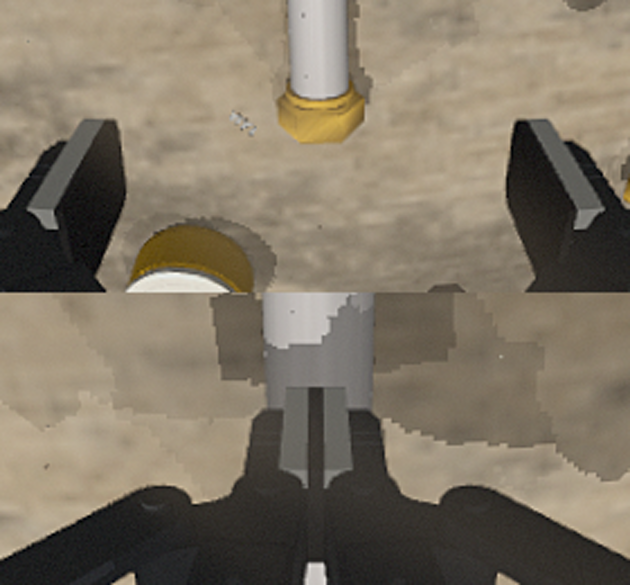

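The close crop shows the fingertips about 32 mm short of the reported TCP: shut tips appear at row 243, where a point at TCP z = −0.032 would be. They closed just above the pipe. I'll treat the fingertip as tool z = −0.032 and the grasp point as about −0.051, then reopen and go 30 mm deeper, watching the force.

```bash
python3 -m inch '[[[0,0,0],[0,0,0]],[[0,0,0],[0,0,0]],[[0,0,0],[0,0,0]],[[0,0,0],[0,0,0]],[[0,0,0],[0,0,0]],[[0,0,0.08],[0,0,0]],[[0,0,0.16],[0,0,0]],[[0,0,0.24],[0,0,0]],[[0,0,0.3],[0,0,0]],[[0,0,0.36],[0,0,0]]]' 1
python3 -m inch '[[[0,0,0],[0,0,0]],[[0,0,0],[0,0,0]],[[0,0,0],[0,0,0]],[[0,0,0],[0,0,0]],[[0,0,0],[0,0,0]],[[0,0,0],[0,0,0]],[[0,0,0],[0,0,0]],[[0,0,0],[0,0,0]],[[0,0,0],[0,0,0]],[[0,0,0],[0,0,0]]]' 0 40
```

```text
clock: 9.4
position: [0.5347, 0.2768, -0.0251]
ee_rot: [0.042, 0.999, -0.0, -0.0]
ft_force: [-0.2, 0.0, -0.1]
grip_width: 1.002
grasp_force: 0.0
clock: 10.4
position: [0.5351, 0.2773, -0.0239]
ee_rot: [0.042, 0.999, 0.0, 0.0]
ft_force: [-1.0, 0.8, 5.8]
grip_width: 0.298
grasp_force: 39.7
```

The pipe is gripped (39.7 N, about 25 mm). I lift and carry it towards the bracket, stopping short for a look.

```bash
python3 -m inch '[[[0,0,-0.1],[0,0,0]],[[0,0,-0.2],[0,0,0]],[[0,0,-0.3],[0,0,0]],[[0,-0.1,-0.4],[0,0,0]],[[0,-0.2,-0.5],[0,0,0]],[[0,-0.3,-0.6],[0,0,0]],[[0,-0.4,-0.7],[0,0,0]],[[0,-0.5,-0.8],[0,0,0]],[[0,-0.6,-0.9],[0,0,0]],[[0,-0.75,-1],[0,0,0]]]'
python3 -m inch '[[[0,-0.1,-0.1],[0,0,0]],[[0,-0.2,-0.2],[0,0,0]],[[0,-0.3,-0.3],[0,0,0]],[[0,-0.4,-0.4],[0,0,0]],[[0,-0.5,-0.5],[0,0,0]],[[0,-0.6,-0.6],[0,0,0]],[[0,-0.7,-0.65],[0,0,0]],[[0,-0.8,-0.65],[0,0,0]],[[0,-0.9,-0.65],[0,0,0]],[[0,-1,-0.65],[0,0,0]]]' >/dev/null
python3 -m inch '[[[0,-0.1,0],[0,0,0]],[[0,-0.2,0],[0,0,0]],[[0,-0.3,0],[0,0,0]],[[0,-0.4,0],[0,0,0]],[[-0.1,-0.5,0],[0,0,0]],[[-0.2,-0.6,0],[0,0,0]],[[-0.3,-0.7,0],[0,0,0]],[[-0.3,-0.8,0],[0,0,0]],[[-0.37,-0.9,0],[0,0,0]],[[-0.37,-0.9,0],[0,0,0]]]'
python3 - <<'E'
from h import *
im=snap('wrist','w4'); print(np.load('pics/w4.npy').round(4))
cv2.imwrite('pics/v6.png',cv2.resize(im[60:360,20:420,::-1],(800,600),interpolation=2))
E
```

```text
clock: 11.4
position: [0.5296, 0.2168, 0.0563]
ee_rot: [0.042, 0.999, 0.0, 0.0]
ft_force: [0.5, 0.2, -5.2]
grip_width: 0.302
grasp_force: 40.1
clock: 13.4
position: [0.5469, 0.0614, 0.1076]
ee_rot: [0.043, 0.999, -0.0, 0.0]
ft_force: [-0.2, 0.9, -4.7]
grip_width: 0.3
grasp_force: 40.1
[ 5.469e-01  6.140e-02  1.076e-01  4.320e-02  9.991e-01 -3.000e-04
  1.000e-04]
```

View pics/v6.png

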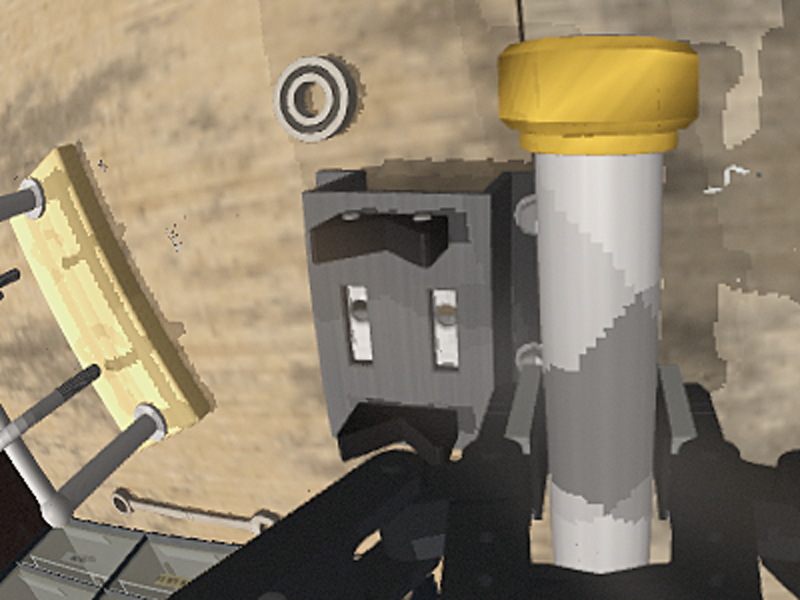

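The crop shows slot centres at (360,325) and (446,329), and strip holes at (360,309) and (447,315), nearer the robot than the slot middles. The plate's near corners are (303,193) and (495,192).

Run:
```python
from h import *
p=np.load('pics/w4.npy'); C=lambda x,y:(20+x/2,60+y/2); W=lambda c,z:onz('wrist',C(*c),z,p)
S=W((360,325),.06),W((446,329),.06); H=W((360,309),.0545),W((447,315),.0545); K=W((303,193),.06),W((495,192),.06)
for n,v in(('slot',S),('hole',H),('corner',K)): print(n,np.round(v,4),np.linalg.norm(v[1]-v[0]).round(4))
for a,b in((S[0],S[1]),K): print('yaw',np.degrees(np.arctan2(b[1]-a[1],b[0]-a[0]))-90)
D=lambda x,y:(290+x/4.375,185+y/5)
print('tri',tri(ray('wrist',C(446,329),p),ray('scene',D(224,200))),tri(ray('wrist',C(360,325),p),ray('scene',D(268,234))),tri(ray('wrist',C(495,192),p),ray('scene',D(148,240))))
for e in((346,287),(368,287),(352,363),(373,362),(433,290),(456,289),(437,369),(459,369)): print(W(e,.06).round(4))
# pipe: nut (held): near nut centre
print('near nut',C(598,95),onz('wrist',C(598,95),.150,p))
m=(S[0]+S[1])/2; Rm=R.from_quat(p[3:]).as_matrix(); print('centre',m,'tool mm',1000*Rm.T@(m-p[:3]),'yaw tool y',np.degrees(np.arctan2(Rm[1,1],Rm[0,1])))
```

```text
slot [[ 5.510e-01 -3.650e-02  6.000e-02]
 [ 5.551e-01 -4.000e-04  6.000e-02]] 0.0364
hole [[ 0.5461 -0.0376  0.0545]
 [ 0.5513 -0.0007  0.0545]] 0.0373
corner [[ 0.4952 -0.05    0.06  ]
 [ 0.5036  0.0264  0.06  ]] 0.0769
yaw -6.517956659085016
yaw -6.290427482266523
tri (array([ 0.55836652, -0.00280359,  0.05319046]), [np.float64(0.0005662481268213521), np.float64(0.0005662481268214179)]) (array([ 0.5531884 , -0.03956455,  0.05335994]), [np.float64(0.00028372180548679176), np.float64(0.00028372180548683925)]) (array([0.50610791, 0.02407623, 0.05454858]), [np.float64(0.00195935279372493), np.float64(0.001959352793724917)])
[ 0.5345 -0.0391  0.06  ]
[ 0.5353 -0.0295  0.06  ]
[ 0.5676 -0.0443  0.06  ]
[ 0.5675 -0.0346  0.06  ]
[ 0.5387 -0.0028  0.06  ]
[0.5391 0.0064 0.06  ]
[ 0.5721 -0.0074  0.06  ]
[0.5727 0.0018 0.06  ]
near nut (319.0, 107.5) [0.47075806 0.06682192 0.15      ]
centre [ 0.55301439 -0.01847534  0.06      ] tool mm [-12.95354465 -79.02721121  47.61059534] yaw tool y 85.04696065111179
```

```bash
python3 -m inch '[[[0,-0.1,0],[0,0,0.037]],[[0,-0.2,0],[0,0,0.037]],[[-0.1,-0.3,0],[0,0,0.037]],[[-0.16,-0.4,0],[0,0,0.037]],[[-0.16,-0.5,0],[0,0,0.037]],[[-0.16,-0.65,0],[0,0,0.037]],[[-0.16,-0.8,0],[0,0,0.037]],[[-0.16,-0.99,0],[0,0,0.037]],[[-0.16,-0.99,0],[0,0,0.037]],[[-0.16,-0.99,0],[0,0,0.037]]]'
python3 -m inch '[[[0,0,0.1],[0,0,0]],[[0,0,0.2],[0,0,0]],[[0,0,0.3],[0,0,0]],[[0,0,0.38],[0,0,0]],[[0,0,0.46],[0,0,0]],[[0,0,0.54],[0,0,0]],[[0,0,0.6],[0,0,0]],[[0,0,0.65],[0,0,0]],[[0,0,0.69],[0,0,0]],[[0,0,0.72],[0,0,0]]]'
```

```text
clock: 14.45
position: [0.5524, -0.0175, 0.1077]
ee_rot: [0.057, 0.998, 0.0, 0.0]
ft_force: [0.3, -0.1, -4.5]
grip_width: 0.298
grasp_force: 40.1
clock: 15.45
position: [0.5526, -0.0169, 0.0498]
ee_rot: [0.057, 0.998, 0.0, 0.0]
ft_force: [0.2, 0.7, -4.3]
grip_width: 0.298
grasp_force: 40.1
```

```bash
python3 -m inch '[[[0,-0.02,0.01],[0,0,0]],[[0,-0.02,0.02],[0,0,0]],[[0,-0.02,0.03],[0,0,0]],[[0,-0.02,0.04],[0,0,0]],[[0,-0.02,0.05],[0,0,0]],[[0,-0.02,0.05],[0,0,0]],[[0,-0.02,0.05],[0,0,0]],[[0,-0.02,0.05],[0,0,0]],[[0,-0.02,0.05],[0,0,0]],[[0,-0.02,0.05],[0,0,0]]]'
```

```text
clock: 16.45
position: [0.5525, -0.0186, 0.0462]
ee_rot: [0.057, 0.998, 0.0, 0.0]
ft_force: [-2.2, -0.9, 0.6]
grip_width: 0.297
grasp_force: 40.6
```

```bash
python3 -m inch '[[[0,0,0],[0,0,0]],[[0,0,0],[0,0,0]],[[0,0,0],[0,0,0]],[[0,0,0],[0,0,0]],[[0,0,-0.1],[0,0,0]],[[0,0,-0.25],[0,0,0]],[[0,0,-0.4],[0,0,0]],[[0,0,-0.6],[0,0,0]],[[0,0,-0.8],[0,0,0]],[[0,0,-1],[0,0,0]]]' 1
python3 - <<'E'
from h import *
im=snap('wrist','w5'); sc=snap('scene','sc5'); print(np.load('pics/w5.npy').round(4))
cv2.imwrite('pics/v7.png',np.hstack([cv2.resize(im[40:340,120:420,::-1],(400,400),interpolation=2),cv2.resize(sc[190:310,310:430+0,::-1],(400,400),interpolation=2)]))
E
```

```text
clock: 17.45
position: [0.5526, -0.0185, 0.128]
ee_rot: [0.057, 0.998, 0.0, 0.001]
ft_force: [0.7, -0.2, -1.0]
grip_width: 1.0
grasp_force: 0.0
[ 5.526e-01 -1.850e-02  1.280e-01  5.680e-02  9.984e-01  2.000e-04
  6.000e-04]
```

View pics/v7.png

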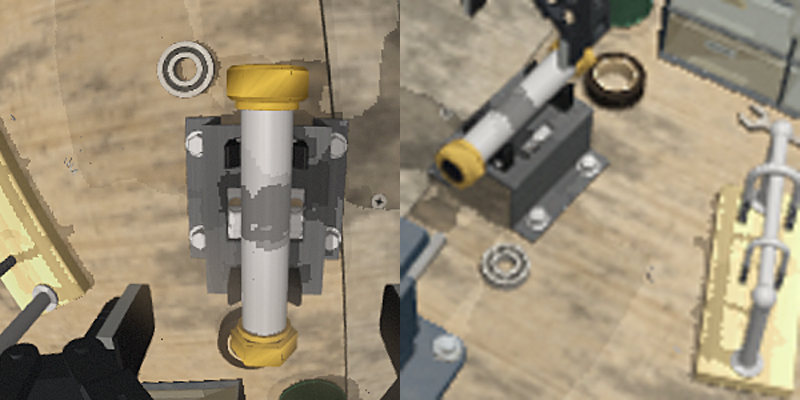

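The pipe rests in both Vs and looks symmetric. From here I use numbers rather than more pictures, as my viewing allowance is used up (over by one). Next I locate the U-bolt on the rail.

```bash
python3 - <<'E'
from h import *
p=np.load('pics/w4.npy'); C=lambda x,y:(20+x/2,60+y/2);D=lambda x,y:(290+x/4.375,185+y/5);S=lambda x,y:(295+x/5,145+y/5)
f=lambda d,s:print(*[np.round(q,4) for q in tri(ray('scene',D(*d)),ray('side',S(*s)))])
f((588,215),(175,80));f((565,467),(365,70));f((578,278),(232,66));f((567,388),(312,65))
print('wide leg +y end',onz('wrist',C(95,372),.0485,p),'far post top',onz('wrist',C(58,508),.118,p),'far post foot',onz('wrist',C(150,420),.018,p),'near foot',onz('wrist',C(35,200),.018,p))
print('legs scene: wide',[onz('scene',D(*c),.0485).round(4) for c in((538,358),(600,368))],'small',[onz('scene',D(*c),.064).round(4) for c in((538,448),(585,455))])
q=np.load('pics/w5.npy'); print('holes',[onz('wrist',(120+.75*x,40+.75*y),.0545,q).round(4) for x,y in((237,200),(295,200))])
E
python3 nuts.py w5 0.0875 250 380 80 330
```

```text
[ 0.6215 -0.2205  0.1168] [0.0005 0.0005]
[ 0.4733 -0.2738  0.1153] [0.0005 0.0005]
[ 0.5759 -0.2342  0.1255] [0.0011 0.0011]
[ 0.5134 -0.2566  0.122 ] [0.0014 0.0014]
wide leg +y end [ 0.57399628 -0.22074771  0.0485    ] far post top [ 0.61615434 -0.21136913  0.118     ] far post foot [ 0.62098817 -0.2220346   0.018     ] near foot [ 0.47588641 -0.27207815  0.018     ]
legs scene: wide [array([ 0.5709, -0.2212,  0.0485]), array([ 0.585 , -0.2561,  0.0485])] small [array([ 0.5091, -0.2481,  0.064 ]), array([ 0.5198, -0.2732,  0.064 ])]
holes [array([ 0.5438, -0.0367,  0.0545]), array([ 0.5478, -0.0011,  0.0545])]
[320.2 104.4] [40, 8, 62, 35, 1947] [ 0.4764 -0.0105  0.0875]
[315.3 301.6] [43, 206, 49, 30, 928] [ 0.6325 -0.0323  0.0875]
sep 0.1575 mid [ 0.5544 -0.0214  0.0875] yaw -7.95
tool delta to mid (mm) [-2.1 -2.7 40.5] tool y ang 83.49
```

Pipe centre is (0.554, −0.021), within 2 mm of centred. The rail's middle is (0.548, −0.247) with yaw 19.8°. The wide U-bolt hangs at (0.577, −0.236), bow top measured at 0.1255. I move above it.

```bash
python3 -m inch '[[[0,-0.1,0],[0,0,0]],[[0,-0.2,0],[0,0,0]],[[0,-0.3,0],[0,0,0]],[[0,-0.4,0],[0,0,0]],[[0,-0.5,0],[0,0,0]],[[-0.1,-0.6,0],[0,0,0]],[[-0.15,-0.7,0],[0,0,0]],[[-0.2,-0.8,0],[0,0,0]],[[-0.2,-0.9,0],[0,0,0]],[[-0.2,-1,0],[0,0,0]]]' >/dev/null
python3 -m inch '[[[0,-0.1,0],[0,0,0]],[[0,-0.2,0],[0,0,0]],[[0,-0.3,0],[0,0,0]],[[-0.05,-0.4,0],[0,0,0]],[[-0.1,-0.5,0],[0,0,0]],[[-0.15,-0.6,0],[0,0,0]],[[-0.2,-0.7,0],[0,0,0]],[[-0.2,-0.8,0],[0,0,0]],[[-0.2,-0.9,0],[0,0,0]],[[-0.2,-1,0],[0,0,0]]]' >/dev/null
python3 -m inch '[[[0,-0.1,0],[0,0,-0.1]],[[0,-0.2,0],[0,0,-0.2]],[[-0.1,-0.3,0],[0,0,-0.3]],[[-0.21,-0.4,0],[0,0,-0.4]],[[-0.21,-0.5,0],[0,0,-0.5]],[[-0.21,-0.6,0],[0,0,-0.59]],[[-0.21,-0.67,0],[0,0,-0.59]],[[-0.21,-0.67,0],[0,0,-0.59]],[[-0.21,-0.67,0],[0,0,-0.59]],[[-0.21,-0.67,0],[0,0,-0.59]]]'
python3 - <<'E'
from h import *
im=snap('wrist','w6'); p=np.load('pics/w6.npy'); Rm=R.from_quat(p[3:]).as_matrix(); print(p.round(4),np.degrees(np.arctan2(Rm[1,1],Rm[0,1])))
# where rod, bow, legs should appear
y=np.radians(19.8); ex=np.array([np.cos(y),np.sin(y),0]); ey=np.array([-np.sin(y),np.cos(y),0]); m=np.array([.548,-.247,0])
for n,X in(('bowtop',m+.032*ex+[0,0,.128]),('leg+',m+.032*ex+.0185*ey+[0,0,.0485]),('leg-',m+.032*ex-.0185*ey+[0,0,.0485]),('small',m-.032*ex+[0,0,.126]),('rodN',m-.07*ex+[0,0,.12])): print(n,proj('wrist',X,p).round(1))
g=cv2.cvtColor(im,cv2.COLOR_RGB2GRAY); h=cv2.cvtColor(im,cv2.COLOR_RGB2HSV)
u,v=map(int,proj('wrist',m+.032*ex+[0,0,.128],p))
for r in range(v-60,v+50,6): print(r,''.join('#' if (h[r,c,1]<45 and g[r,c]>95) else ('d' if g[r,c]<60 else '.') for c in range(u-70,u+71,2)))
E
```

```text
clock: 20.55
position: [0.5768, -0.2356, 0.126]
ee_rot: [-0.174, 0.985, 0.0, 0.0]
ft_force: [0.3, 0.1, -0.0]
grip_width: 0.997
grasp_force: 0.0
[ 5.768e-01 -2.356e-01  1.260e-01 -1.739e-01  9.848e-01  2.000e-04
  1.000e-04] 110.02925251536513
bowtop [319.3 239. ]
leg+ [341.5 198.2]
leg- [297.6 198. ]
small [319.7 130.8]
rodN [320.1  63.3]
178 ...............................#########...............................
184 ...............................#########...............................
190 ...............................#########...............................
196 .......................dddd....#########.....dddd......................
202 ......................d..dd....#########.....d.ddd.....................
208 .........................d.....#########.....d..#......................
214 ......................#........#########.......#.......................
220 ....................###.........########...............................
226 ....................#####.....#.#########......#####...................
232 ....................###############################....................
238 .........................#####################.........................
244 ...............................#########...............................
250 ................................########...............................
256 ................................########...............................
262 ...............................#########...............................
268 ...............................#########...............................
274 ###............................#########...............................
280 .....######...................###########..............................
286 .............######..........#############.............................
```

The mask shows the bow centred at column 319 and row 233, about 3 mm nearer than predicted, with the legs symmetric. I descend and grip the legs.

```bash
python3 -m inch '[[[0.025,0,0.1],[0,0,0]],[[0.025,0,0.2],[0,0,0]],[[0.025,0,0.3],[0,0,0]],[[0.025,0,0.4],[0,0,0]],[[0.025,0,0.5],[0,0,0]],[[0.025,0,0.6],[0,0,0]],[[0.025,0,0.7],[0,0,0]],[[0.025,0,0.8],[0,0,0]],[[0.025,0,0.9],[0,0,0]],[[0.025,0,0.955],[0,0,0]]]'
python3 -m inch '[[[0,0,0],[0,0,0]],[[0,0,0],[0,0,0]],[[0,0,0],[0,0,0]],[[0,0,0],[0,0,0]],[[0,0,0],[0,0,0]],[[0,0,0],[0,0,0]],[[0,0,0],[0,0,0]],[[0,0,0],[0,0,0]],[[0,0,0],[0,0,0]],[[0,0,0],[0,0,0]]]' 0 70
```

```text
clock: 21.6
position: [0.5744, -0.2367, 0.0486]
ee_rot: [-0.174, 0.985, 0.0, -0.0]
ft_force: [0.0, -0.2, 0.2]
grip_width: 1.005
grasp_force: 0.0
clock: 22.6
position: [0.5753, -0.2373, 0.0502]
ee_rot: [-0.174, 0.985, -0.0, 0.001]
ft_force: [1.4, -2.3, 5.9]
grip_width: 0.5
grasp_force: 70.6
```

The U-bolt is gripped (70 N, width matches 45 mm). I lift it off the rod and carry it over the bracket.

```bash
python3 -m inch '[[[0,0,-0.1],[0,0,0]],[[0,0,-0.2],[0,0,0]],[[0,0,-0.3],[0,0,0]],[[0,0,-0.4],[0,0,0]],[[0,0,-0.5],[0,0,0]],[[0,0,-0.6],[0,0,0]],[[0,0,-0.7],[0,0,0]],[[0,0,-0.8],[0,0,0]],[[0,0,-0.9],[0,0,0]],[[0,0,-1],[0,0,0]]]'
python3 -m inch '[[[0,0,-0.15],[0,0,0]],[[0,0.1,-0.3],[0,0,0]],[[0,0.2,-0.4],[0,0,0]],[[0,0.3,-0.4],[0,0,0]],[[0,0.4,-0.4],[0,0,0]],[[0,0.52,-0.4],[0,0,0]],[[0,0.64,-0.4],[0,0,0]],[[0,0.76,-0.4],[0,0,0]],[[0,0.88,-0.4],[0,0,0]],[[0,1,-0.4],[0,0,0]]]' >/dev/null
python3 -m inch '[[[0,0.1,0],[0,0,0]],[[0,0.2,0],[0,0,0]],[[0,0.3,0],[0,0,0]],[[0,0.4,0],[0,0,0]],[[-0.05,0.5,0],[0,0,0]],[[-0.1,0.6,0],[0,0,0]],[[-0.15,0.7,0],[0,0,0]],[[-0.2,0.8,0],[0,0,0]],[[-0.25,0.9,0],[0,0,0]],[[-0.3,1,0],[0,0,0]]]' >/dev/null
python3 -m inch '[[[0,0.1,0],[0,0,0.1]],[[-0.05,0.2,0],[0,0,0.2]],[[-0.1,0.3,0],[0,0,0.3]],[[-0.15,0.4,0],[0,0,0.4]],[[-0.2,0.5,0],[0,0,0.5]],[[-0.25,0.6,0],[0,0,0.593]],[[-0.3,0.68,0],[0,0,0.593]],[[-0.3,0.68,0],[0,0,0.593]],[[-0.3,0.68,0],[0,0,0.593]],[[-0.3,0.68,0],[0,0,0.593]]]'
python3 - <<'E'
from h import *
im=snap('wrist','w7'); p=np.load('pics/w7.npy'); Rm=R.from_quat(p[3:]).as_matrix(); print(p.round(4),np.degrees(np.arctan2(Rm[1,1],Rm[0,1])))
for n,t in(('origin',(0,0,-.056)),('leg+',(0,.0185,.001)),('leg-',(0,-.0185,.001)),('bow',(0,0,-.0785))): print(n,proj('wrist',p[:3]+Rm@np.array(t),p).round(1))
y=np.radians(-6.8); ex=np.array([np.cos(y),np.sin(y),0]); ey=np.array([-np.sin(y),np.cos(y),0]); m=np.array([.5535,-.0195,0])
for n,a,b,z in(('slotL',0,.0185,.06),('slotR',0,-.0185,.06),('pipeN',-.05,0,.101),('nutN',-.067,0,.0875),('nutF',.067,0,.0875)): print(n,proj('wrist',m+a*ex+b*ey+[0,0,z],p).round(1))
g=cv2.cvtColor(im,cv2.COLOR_RGB2GRAY); h=cv2.cvtColor(im,cv2.COLOR_RGB2HSV)
for r in range(100,300,5): print(r,''.join('Y' if (14<h[r,c,0]<28 and h[r,c,1]>150) else '#' if (h[r,c,1]<45 and g[r,c]>130) else '+' if (h[r,c,1]<60 and g[r,c]>85) else ('d' if g[r,c]<50 else '.') for c in range(250,392,2)))
E
```

```text
clock: 23.6
position: [0.5747, -0.2369, 0.1302]
ee_rot: [-0.174, 0.985, 0.0, 0.0]
ft_force: [0.3, 0.4, -0.6]
grip_width: 0.501
grasp_force: 71.0
clock: 26.6
position: [0.5463, -0.0196, 0.1616]
ee_rot: [0.058, 0.998, -0.0, 0.0]
ft_force: [-0.2, -1.2, -1.1]
grip_width: 0.501
grasp_force: 71.0
[ 5.463e-01 -1.960e-02  1.616e-01  5.780e-02  9.983e-01 -1.000e-04
  0.000e+00] 83.37350079239908
origin [321.7 288. ]
leg+ [351.6 234.5]
leg- [290.9 234.5]
bow [321.9 320.7]
slotL [342. 196.]
slotR [301.9 195.8]
pipeN [322.6 149. ]
nutN [322.6 125.1]
nutF [321.6 274.2]
100 #+.##.......+##.##......YYYYYYYYYYYYYYYYYYYYYYYYY.........+++++++++++++
105 ##..##.....##..##+......YYYYYYYYYYYYYYYYYYYYYYYYYY........+++++++++++++
110 .###...###.+.+##........YYYYYYYYYYYYYYYYYYYYYYYYYY.......d+++++++++++++
115 ....#########...........YYYYYYYYYYYYYYYYYYYYYYYYYY.......d+++++++++++++
120 .........................YYYYYYYYYYYYYYYYYYYYYYYY.........+++++++++++++
125 ..........................YYYYYYYYYYYYYYYYYYYYY............+.++++++++++
130 ............................################+.............d+..+++++++..
135 .
[... 1802 characters left out ...]
..dd.+++++.+..+.
255 .....+++++.......++...+.....##############+.....d.......dddd.+++++dddd.
260 ....++++++..................##############+.............ddddd.+++++dddd
265 ...++++++......++++++.......##############+.......++++++.ddddd++++++ddd
270 ..++++++......+++++++........#############+......++++++++..ddd.+++++.dd
275 .++++++......++++++++........YY...+#+.............+++++++.dd.dd.+++++.d
280 .+#++++.d....+++++++...............Y..............++++++++..d.dd++++#+.
285 dddd++#..ddd++++++++...+.YYYYYYYYY.YYYYYYYY.........+++++++.....#++d.dd
290 dddddddd.dd.++++++.+.......YYYYYYYYYYYYYY..........++++++++.......dddd.
295 ddddddd..dd+++++++......d.....YYYYYYYYYYY..........+++++++++....d.dd..d
```

The pipe is centred at column 322.5 as predicted, and the slots run over rows 180–212. The strip holes are at about row 188, and the legs at columns 285 and 355. I refine the lateral alignment and hole offset.

Run:
```python
from h import *
im=cv2.imread('pics/w7.png'); p=np.load('pics/w7.npy'); g=cv2.cvtColor(im,cv2.COLOR_BGR2GRAY)
for r in(262,270,278,286): print(r,'L',g[r,270:304].tolist(),'R',g[r,340:374].tolist())
for r in(183,186,189,192,195): print(r,'L',g[r,294:310].tolist(),'R',g[r,334:352].tolist())
Rm=R.from_quat(p[3:]).as_matrix()
for z in(-.01,-.02,-.03,-.04): print(z,[proj('wrist',p[:3]+Rm@np.array((0,y,z)),p).round(1).tolist() for y in(-.0225,-.0145,.0145,.0225)])
y=np.radians(-6.8); ex=np.array([np.cos(y),np.sin(y),0]); ey=np.array([-np.sin(y),np.cos(y),0]); m=np.array([.5535,-.0195,0])
for u in((302,188.5),(342.5,188.5)):
    d=onz('wrist',u,.0545,p)-m; print('hole off',(d@ex*1000).round(1),(d@ey*1000).round(1))
print('TCP in bracket',((p[:3]-m)@ex*1000).round(1),((p[:3]-m)@ey*1000).round(1))
```

```text
262 L [62, 68, 66, 64, 67, 68, 67, 65, 71, 83, 97, 104, 105, 107, 103, 102, 101, 98, 86, 84, 83, 80, 79, 95, 132, 132, 129, 131, 122, 78, 63, 63, 66, 66] R [166, 167, 168, 172, 174, 177, 164, 50, 62, 69, 79, 91, 96, 98, 99, 97, 96, 95, 93, 94, 94, 81, 45, 39, 39, 36, 40, 38, 36, 36, 38, 34, 68, 104]
270 L [58, 57, 61, 59, 59, 57, 61, 82, 102, 100, 101, 100, 100, 99, 97, 96, 96, 99, 97, 95, 96, 89, 78, 67, 65, 69, 70, 74, 80, 77, 77, 92, 108, 112] R [142, 144, 144, 146, 146, 143, 145, 142, 113, 86, 90, 94, 93, 96, 97, 97, 100, 96, 95, 94, 92, 92, 94, 71, 53, 41, 50, 43, 45, 44, 45, 43, 43, 40]
278 L [50, 55, 51, 53, 50, 80, 99, 99, 97, 99, 97, 96, 95, 94, 93, 94, 95, 92, 93, 92, 85, 72, 67, 68, 70, 66, 67, 81, 126, 104, 107, 110, 113, 124] R [130, 119, 111, 135, 135, 137, 134, 133, 138, 140, 91, 90, 93, 95, 95, 96, 100, 98, 101, 100, 95, 95, 94, 95, 96, 74, 53, 48, 52, 51, 48, 49, 46, 46]
286 L [49, 45, 42, 83, 95, 95, 95, 92, 94, 93, 93, 93, 92, 93, 90, 93, 89, 90, 85, 77, 62, 64, 63, 55, 109, 187, 204, 74, 82, 94, 139, 150, 150, 151] R [100, 142, 174, 170, 168, 168, 167, 166, 166, 1
[... 581 characters left out ...]
, 71]
192 L [105, 68, 102, 121, 114, 111, 115, 116, 114, 114, 122, 126, 87, 100, 104, 108] R [109, 105, 99, 97, 102, 111, 111, 112, 112, 110, 101, 87, 82, 90, 102, 103, 101, 99]
195 L [102, 66, 113, 199, 205, 184, 164, 153, 154, 172, 176, 155, 84, 97, 104, 109] R [106, 108, 112, 111, 111, 118, 113, 117, 113, 122, 160, 188, 130, 93, 99, 107, 106, 103]
-0.01 [[282.4, 242.4], [296.2, 242.5], [346.4, 242.5], [360.2, 242.4]]
-0.02 [[280.4, 250.3], [294.9, 250.5], [347.9, 250.5], [362.3, 250.4]]
-0.03 [[278.2, 259.2], [293.5, 259.4], [349.4, 259.4], [364.7, 259.2]]
-0.04 [[275.7, 269.0], [291.9, 269.3], [351.1, 269.3], [367.2, 269.0]]
hole off -5.4 -18.6
hole off -5.6 19.2
TCP in bracket -7.1 -1.0
```

Holes measure −5.5 mm along x. The U-bolt sits about 1.7 mm to −y of the bracket axis, so I correct that and lower until the leg ends are at about pipe-top height.

```bash
python3 -m inch '[[[0,0.022,0.1],[0,0,0]],[[0,0.022,0.2],[0,0,0]],[[0,0.022,0.3],[0,0,0]],[[0,0.022,0.4],[0,0,0]],[[0,0.022,0.5],[0,0,0]],[[0,0.022,0.6],[0,0,0]],[[0,0.022,0.65],[0,0,0]],[[0,0.022,0.65],[0,0,0]],[[0,0.022,0.65],[0,0,0]],[[0,0.022,0.65],[0,0,0]]]'
python3 - <<'E'
from h import *
im=snap('wrist','w8'); p=np.load('pics/w8.npy'); Rm=R.from_quat(p[3:]).as_matrix(); print(p.round(4))
for n,t in(('leg+',(0,.0185,.001)),('leg-',(0,-.0185,.001))): print(n,proj('wrist',p[:3]+Rm@np.array(t),p).round(1))
g=cv2.cvtColor(im,cv2.COLOR_RGB2GRAY)
print('cols 270..382 step2')
for r in range(160,276,4): print(r,''.join('0123456789'[min(9,int(g[r,c])//20)] for c in range(264,384,1)))
E
```

```text
clock: 27.65
position: [0.5468, -0.0173, 0.11]
ee_rot: [0.058, 0.998, 0.0, 0.0]
ft_force: [0.1, 0.8, -1.2]
grip_width: 0.502
grasp_force: 71.0
[ 5.468e-01 -1.730e-02  1.100e-01  5.790e-02  9.983e-01  1.000e-04
  3.000e-04]
leg+ [351.6 234.5]
leg- [290.9 234.5]
cols 270..382 step2
160 999745454555444455545430000010000257778888899999999999999999999999988887776510000000001233333333333333333347777777776664
164 999644455544444444553212111111110257788888899999999999999999999999988887776501111111112112223223333333333348777777765334
168 555555545544444445453212211111110267788888899999999999999999999999988887776501111111122113322222223333333335544444333345
172 555555545444444444553212111111110257778888899999999999999999999999988887776501111111122112332232223333333333333333333334
176 555555544444444444554212101111110267788888899999999999999999999999988887766501111111111113333222323333333333333333333334
180 555555544444444545554211101223454467788888899999999999999998999999988887775422211110111123322222222233333333333333333345
184 55555554444444444454444445444444446778888889999999999999999888889
[... 2105 characters left out ...]
999999999999999999988888776543333333323333333333223442111111345444444457999
256 555554333333333343444443344443333346788889999999999999999999999988887776533333444333332343333332221111111134444444444321
260 555543333333333333444444444444333345788889999999999999999999999888887776432222222333333333444443321121111112454445444452
264 555433333333334555555545454433333335788888999999999999999999999888887776332322222233344444454444442121221211235454444445
268 553223333322335555554555454443333334788888999999999999999999999888887766333333222234344444444444444222112122123554444444
272 532223223222345544544444444433333334788888999999999999999999999888887766333333332224544444454544444532222222222354444444
```

The pipe centre is at column 318 and the legs' mid at 319.5, which puts the bolt about 0.8 mm to +y. I correct that and lower slowly past the pipe, checking force.

```bash
python3 -m inch '[[[0.018,-0.011,0],[0,0,0]],[[0.018,-0.011,0.03],[0,0,0]],[[0.018,-0.011,0.06],[0,0,0]],[[0.018,-0.011,0.09],[0,0,0]],[[0.018,-0.011,0.12],[0,0,0]],[[0.018,-0.011,0.15],[0,0,0]],[[0.018,-0.011,0.18],[0,0,0]],[[0.018,-0.011,0.21],[0,0,0]],[[0.018,-0.011,0.24],[0,0,0]],[[0.018,-0.011,0.25],[0,0,0]]]'
```

```text
clock: 28.7
position: [0.5449, -0.018, 0.0893]
ee_rot: [0.058, 0.998, 0.0, -0.0]
ft_force: [0.6, 0.1, -0.5]
grip_width: 0.501
grasp_force: 71.0
```

```bash
python3 -m inch '[[[0,0,0.04],[0,0,0]],[[0,0,0.08],[0,0,0]],[[0,0,0.12],[0,0,0]],[[0,0,0.16],[0,0,0]],[[0,0,0.2],[0,0,0]],[[0,0,0.23],[0,0,0]],[[0,0,0.26],[0,0,0]],[[0,0,0.28],[0,0,0]],[[0,0,0.29],[0,0,0]],[[0,0,0.3],[0,0,0]]]'
python3 - <<'E'
from h import *
im=snap('wrist','w9'); p=np.load('pics/w9.npy'); Rm=R.from_quat(p[3:]).as_matrix(); print(p.round(4))
g=cv2.cvtColor(im,cv2.COLOR_RGB2GRAY)
y=np.radians(-6.8); ex=np.array([np.cos(y),np.sin(y),0]); ey=np.array([-np.sin(y),np.cos(y),0]); m=np.array([.5535,-.0195,0])
for a in(-.017,-.0055,.017): print(a,[proj('wrist',m+a*ex+b*ey+[0,0,.06],p).round(1).tolist() for b in(-.0235,-.0135,.0135,.0235)])
for r in range(180,262,3): print(r,''.join('0123456789'[min(9,int(g[r,c])//20)] for c in range(264,384,1)))
E
```

```text
clock: 29.7
position: [0.5451, -0.018, 0.0656]
ee_rot: [0.058, 0.998, 0.0, 0.0]
ft_force: [1.1, -0.4, -0.9]
grip_width: 0.501
grasp_force: 71.0
[ 5.451e-01 -1.800e-02  6.560e-02  5.790e-02  9.983e-01  0.000e+00
  1.000e-04]
-0.017 [[282.3, 218.7], [298.5, 218.9], [342.5, 219.0], [358.7, 219.0]]
-0.0055 [[283.1, 235.7], [298.9, 235.9], [342.0, 236.0], [357.8, 235.9]]
0.017 [[284.6, 266.5], [299.7, 266.7], [340.8, 266.8], [356.0, 266.7]]
180 555555555555553101001100000004777888889999999999999999999999999999999999998888777662000000000010023443333333333333333334
183 555555555555510111011011111104778888889999999999999999999999999999999999998888877662111011000100001243333333333333333333
186 555555555555511222111111111104778888889999999999999999999999999999999999998888877652001011101011111143333333333333333333
189 555555555555521222111111111104778888899999999999999999999999999999999999988888766652010111111101111244333333332333333333
192 555555455555521222111111111104778888889999999999999999999999999988999999988888766662011111111001111233333323323333332233
195 5455555555542212221111111111147
[... 2139 characters left out ...]
666666666666666666666666665555555554223223333333223342111134555555454578999
249 555555543333334553333333433333455555656666666666666666666666666666666665665555554422223333343233332111112455555545444468
252 555555543333334443334444444433355555556666666666666666666666666666666666565555555423233333333222332111111345555555556654
255 555555433333333343344444344333355555566666666666666666666666666666666665565555557622333333323333221111111135555555555211
258 555554333333333344444344443334865555656666666666666666666666666666666655555555557752233333333333321111111113555555555521
261 555533333333333344444444444334975555565666666666666666666666666666666656655555557772333344555544432211111212355555554553
```

```bash
python3 -m inch '[[[0,0,0.01],[0,0,0]],[[0,0,0.02],[0,0,0]],[[0,0,0.03],[0,0,0]],[[0,0,0.04],[0,0,0]],[[0,0,0.05],[0,0,0]],[[0,0,0.06],[0,0,0]],[[0,0,0.07],[0,0,0]],[[0,0,0.08],[0,0,0]],[[0,0,0.08],[0,0,0]],[[0,0,0.08],[0,0,0]]]'
```

```text
clock: 30.75
position: [0.545, -0.018, 0.0592]
ee_rot: [0.058, 0.998, 0.0, 0.0]
ft_force: [-0.3, 0.0, -1.0]
grip_width: 0.498
grasp_force: 71.0
```

```bash
python3 -m inch '[[[0,0,0.01],[0,0,0]],[[0,0,0.02],[0,0,0]],[[0,0,0.03],[0,0,0]],[[0,0,0.04],[0,0,0]],[[0,0,0.04],[0,0,0]],[[0,0,0.04],[0,0,0]],[[0,0,0.04],[0,0,0]],[[0,0,0.04],[0,0,0]],[[0,0,0.04],[0,0,0]],[[0,0,0.04],[0,0,0]]]'
```

```text
clock: 31.75
position: [0.545, -0.018, 0.056]
ee_rot: [0.058, 0.998, 0.0, 0.0]
ft_force: [-0.0, 1.0, -0.6]
grip_width: 0.499
grasp_force: 71.0
```

```bash
python3 -m inch '[[[0,0,0.01],[0,0,0]],[[0,0,0.02],[0,0,0]],[[0,0,0.03],[0,0,0]],[[0,0,0.03],[0,0,0]],[[0,0,0.03],[0,0,0]],[[0,0,0.03],[0,0,0]],[[0,0,0.03],[0,0,0]],[[0,0,0.03],[0,0,0]],[[0,0,0.03],[0,0,0]],[[0,0,0.03],[0,0,0]]]'
```

```text
clock: 32.75
position: [0.545, -0.018, 0.0536]
ee_rot: [0.058, 0.998, 0.0, 0.0]
ft_force: [1.5, 0.1, -1.4]
grip_width: 0.498
grasp_force: 71.0
```

```bash
python3 -m inch '[[[0,0,0.01],[0,0,0]],[[0,0,0.02],[0,0,0]],[[0,0,0.03],[0,0,0]],[[0,0,0.04],[0,0,0]],[[0,0,0.04],[0,0,0]],[[0,0,0.04],[0,0,0]],[[0,0,0.04],[0,0,0]],[[0,0,0.04],[0,0,0]],[[0,0,0.04],[0,0,0]],[[0,0,0.04],[0,0,0]]]'
```

```text
clock: 33.75
position: [0.545, -0.018, 0.0504]
ee_rot: [0.058, 0.998, 0.0, 0.0]
ft_force: [1.9, -0.2, -0.8]
grip_width: 0.502
grasp_force: 71.0
```

```bash
python3 -m inch '[[[0,0,0.01],[0,0,0]],[[0,0,0.02],[0,0,0]],[[0,0,0.03],[0,0,0]],[[0,0,0.04],[0,0,0]],[[0,0,0.04],[0,0,0]],[[0,0,0.04],[0,0,0]],[[0,0,0.04],[0,0,0]],[[0,0,0.04],[0,0,0]],[[0,0,0.04],[0,0,0]],[[0,0,0.04],[0,0,0]]]'
```

```text
clock: 34.75
position: [0.5452, -0.0179, 0.0473]
ee_rot: [0.058, 0.998, 0.0, 0.0]
ft_force: [3.4, -0.2, 1.3]
grip_width: 0.498
grasp_force: 71.1
```

A side force of +3.4 N along x shows the legs bearing on the hole edges. I ease about 1 mm towards +x and continue lightly.

```bash
python3 -m inch '[[[-0.006,0,0],[0,0,0]],[[-0.012,0,0],[0,0,0]],[[-0.012,0,0.01],[0,0,0]],[[-0.012,0,0.02],[0,0,0]],[[-0.012,0,0.03],[0,0,0]],[[-0.012,0,0.03],[0,0,0]],[[-0.012,0,0.03],[0,0,0]],[[-0.012,0,0.03],[0,0,0]],[[-0.012,0,0.03],[0,0,0]],[[-0.012,0,0.03],[0,0,0]]]'
```

```text
clock: 35.75
position: [0.5459, -0.0181, 0.0448]
ee_rot: [0.058, 0.998, 0.0, -0.0]
ft_force: [-0.7, -0.2, 4.8]
grip_width: 0.502
grasp_force: 71.7
```

```bash
python3 -m inch '[[[0,0,0.01],[0,0,0]],[[0,0,0.015],[0,0,0]],[[0,0,0.02],[0,0,0]],[[0,0,0.025],[0,0,0]],[[0,0,0.03],[0,0,0]],[[0,0,0.03],[0,0,0]],[[0,0,0.03],[0,0,0]],[[0,0,0.03],[0,0,0]],[[0,0,0.03],[0,0,0]],[[0,0,0.03],[0,0,0]]]'
```

```text
clock: 36.75
position: [0.546, -0.018, 0.0425]
ee_rot: [0.058, 0.998, 0.0, 0.0]
ft_force: [0.3, 0.2, 5.7]
grip_width: 0.502
grasp_force: 71.7
```

```bash
python3 -m inch '[[[0,0,0.01],[0,0,0]],[[0,0,0.02],[0,0,0]],[[0,0,0.03],[0,0,0]],[[0,0,0.04],[0,0,0]],[[0,0,0.05],[0,0,0]],[[0,0,0.06],[0,0,0]],[[0,0,0.06],[0,0,0]],[[0,0,0.06],[0,0,0]],[[0,0,0.06],[0,0,0]],[[0,0,0.06],[0,0,0]]]'
```

```text
clock: 37.75
position: [0.5458, -0.0181, 0.0374]
ee_rot: [0.058, 0.998, -0.0, -0.0]
ft_force: [0.8, 0.4, 0.5]
grip_width: 0.5
grasp_force: 71.4
```

```bash
python3 -m inch '[[[0,0,0.01],[0,0,0]],[[0,0,0.02],[0,0,0]],[[0,0,0.03],[0,0,0]],[[0,0,0.04],[0,0,0]],[[0,0,0.04],[0,0,0]],[[0,0,0.04],[0,0,0]],[[0,0,0.04],[0,0,0]],[[0,0,0.04],[0,0,0]],[[0,0,0.04],[0,0,0]],[[0,0,0.04],[0,0,0]]]'
python3 - <<'E'
from h import *
im=snap('wrist','w10'); p=np.load('pics/w10.npy'); sc=snap('scene','sc10'); sd=snap('side','sd10')
g=cv2.cvtColor(im,cv2.COLOR_RGB2GRAY)
for r in range(216,340,3): print(r,''.join('0123456789'[min(9,int(g[r,c])//20)] for c in range(264,384,1)))
E
```

```text
clock: 38.75
position: [0.546, -0.0181, 0.0345]
ee_rot: [0.058, 0.998, 0.0, 0.0]
ft_force: [0.0, 0.7, 5.3]
grip_width: 0.503
grasp_force: 71.6
216 555422333222222222222225778888899999999999999999999999999999999999998888667777777766666662011111111111111111134333333333
219 355423333222222222222225778888899999999999999999999999999999999995666666666665677776666641011111111111011110233333322333
222 344333333323222322222225778888899999999999999999999999999999999986666666666665666556666641101111111110111110233333333333
225 344333333323333322223346778888889999999999999999999999999999666666666666666666666556666641011111111110111111233233332333
228 444433333333333343333334777888888999999999999999999999999999666666666666666666666556555543333322222111111101333333333232
231 444444443444444433433335777888888999999999999999999999976666666666666666666666666555555522333333333333333333333333333333
234 444444444444444444444334777888888889999999999999999999976666666666666666666666666555555432333332333333333333332333333333
237 444444444444444443344334677888888999999999999999997666666666666666666666666666
[... 3592 characters left out ...]
666666666666666666666666666666665655531111121212333344333355555412222222222
327 111125555554445540111111111377788888999987776666655666666666666556556566667766666421111111112433433333335554222222222222
330 111104555555556411101111110377788888899999999999999999666666666666677777777766666411111111112333333345555553122222222222
333 111112455555555301111111111167888888899999999999999999766666666666667777767666666401111111111355555555555532222222122222
336 111111255555555100111011111057888899899999999999999999999999777777777777666776667411111111111245555555555511111222211122
339 111111136666654000111011111057888999999999999999999999999999999998899997888877764211111111111035555555565211121111121221
```

```bash
python3 -m inch '[[[0,0,0.005],[0,0,0]],[[0,0,0.01],[0,0,0]],[[0,0,0.015],[0,0,0]],[[0,0,0.02],[0,0,0]],[[0,0,0.025],[0,0,0]],[[0,0,0.025],[0,0,0]],[[0,0,0.025],[0,0,0]],[[0,0,0.025],[0,0,0]],[[0,0,0.025],[0,0,0]],[[0,0,0.025],[0,0,0]]]'
```

```text
clock: 39.9
position: [0.546, -0.0181, 0.0324]
ee_rot: [0.058, 0.998, 0.0, 0.0]
ft_force: [-0.4, 0.3, 3.6]
grip_width: 0.507
grasp_force: 71.6
```

Run:
```python
from h import *
im=snap('wrist','w11')
G={f:cv2.cvtColor(cv2.imread(f'pics/{f}.png'),cv2.COLOR_BGR2GRAY) for f in('w7','w8','w9','w10','w11')}
for (c0,c1) in((262,284),(362,384)):
  for f in G:
    t=G['w9'][285:325,c0:c1]; r=cv2.matchTemplate(G[f][270:340,c0-8:c1+8],t,cv2.TM_CCOEFF_NORMED); _,v,_,l=cv2.minMaxLoc(r); print(f,round(v,3),l[0]-8,l[1]-15)
for f in('w9','w11'): 
  print(f); 
  for c in(300,319,338): print(c,[int(x)//10 for x in G[f][296:340,c]])
o=manip.get_obs(); print(o['ft_force'],o['torque'])
```

```text
w7 0.913 0 0
w8 0.898 0 0
w9 1.0 0 0
w10 0.919 0 0
w11 0.926 0 0
w7 0.596 -3 -13
w8 0.99 0 0
w9 1.0 0 0
w10 0.836 0 0
w11 0.857 0 0
w9
300 [17, 17, 17, 17, 17, 17, 17, 17, 17, 16, 12, 8, 9, 10, 10, 11, 11, 12, 11, 12, 12, 12, 12, 12, 12, 12, 12, 12, 11, 13, 16, 17, 17, 16, 16, 16, 16, 17, 16, 16, 16, 16, 17, 16]
319 [20, 20, 20, 20, 20, 20, 20, 20, 20, 20, 20, 20, 21, 11, 8, 9, 10, 10, 11, 11, 11, 12, 12, 12, 13, 13, 12, 12, 12, 12, 12, 11, 14, 21, 20, 20, 20, 20, 20, 20, 20, 20, 20, 20]
338 [15, 15, 15, 15, 15, 15, 15, 15, 15, 14, 10, 8, 9, 10, 11, 11, 11, 11, 12, 12, 12, 12, 12, 12, 12, 12, 12, 12, 12, 12, 12, 13, 13, 13, 13, 12, 12, 12, 12, 12, 12, 11, 12, 11]
w11
300 [12, 12, 12, 12, 12, 12, 12, 12, 12, 11, 9, 8, 9, 10, 10, 11, 11, 11, 12, 12, 12, 12, 12, 12, 12, 12, 12, 12, 12, 11, 14, 18, 18, 18, 17, 17, 18, 17, 17, 18, 17, 18, 18, 18]
319 [13, 13, 13, 13, 13, 13, 13, 13, 13, 13, 13, 13, 13, 10, 8, 9, 10, 10, 11, 11, 12, 12, 12, 13, 13, 13, 13, 12, 12, 12, 12, 12, 12, 13, 13, 13, 13, 13, 13, 12, 12, 12, 15, 19]
338 [12, 12, 11, 11, 12, 11, 11, 11, 11, 11, 9, 8, 9, 10, 10, 11, 11, 11, 11, 12, 12, 12, 12, 12, 12, 12, 12, 12, 12, 11, 11, 12, 13, 14, 14, 14, 14, 14, 14, 14, 14, 14, 13, 13]
[0.02086443 0.24399829 4.5611311 ] [ 0.02068652  0.11010272 -0.13825807]
```

The bow has not shifted in the grip. Home is expected at a reported z of about 0.031, so I continue in small steps to contact.

```bash
python3 -m inch '[[[0,0,0.005],[0,0,0]],[[0,0,0.01],[0,0,0]],[[0,0,0.015],[0,0,0]],[[0,0,0.02],[0,0,0]],[[0,0,0.02],[0,0,0]],[[0,0,0.02],[0,0,0]],[[0,0,0.02],[0,0,0]],[[0,0,0.02],[0,0,0]],[[0,0,0.02],[0,0,0]],[[0,0,0.02],[0,0,0]]]'
```

```text
clock: 40.95
position: [0.5461, -0.0181, 0.0312]
ee_rot: [0.058, 0.998, 0.0, 0.0]
ft_force: [-2.2, -0.3, 8.8]
grip_width: 0.496
grasp_force: 72.1
```

```bash
python3 -m inch '[[[0,0,0.004],[0,0,0]],[[0,0,0.008],[0,0,0]],[[0,0,0.012],[0,0,0]],[[0,0,0.012],[0,0,0]],[[0,0,0.012],[0,0,0]],[[0,0,0.012],[0,0,0]],[[0,0,0.012],[0,0,0]],[[0,0,0.012],[0,0,0]],[[0,0,0.012],[0,0,0]],[[0,0,0.012],[0,0,0]]]'
```

```text
clock: 41.95
position: [0.5462, -0.0181, 0.0311]
ee_rot: [0.058, 0.998, 0.0, 0.0]
ft_force: [-6.9, -0.0, 17.4]
grip_width: 0.502
grasp_force: 72.7
```

```bash
python3 -m inch '[[[-0.004,0,0.004],[0,0,0]],[[-0.008,0,0.008],[0,0,0]],[[-0.008,0,0.008],[0,0,0]],[[-0.008,0,0.008],[0,0,0]],[[-0.008,0,0.008],[0,0,0]],[[-0.008,0,0.008],[0,0,0]],[[-0.008,0,0.008],[0,0,0]],[[-0.008,0,0.008],[0,0,0]],[[-0.008,0,0.008],[0,0,0]],[[-0.008,0,0.008],[0,0,0]]]'
python3 - <<'E'
from h import *
o=manip.get_obs(); print(o['ft_force'],o['torque'],o['position'])
E
```

```text
clock: 42.95
position: [0.5462, -0.0181, 0.0308]
ee_rot: [0.058, 0.998, 0.0, -0.0]
ft_force: [-12.9, -0.0, 25.4]
grip_width: 0.503
grasp_force: 73.5
[-1.29436215e+01 -3.32031731e-03  2.53760681e+01] [ 0.03781601  2.46652684 -0.25206364] [ 0.54621246 -0.0181135   0.03082554]
```

The bow is solid at reported z = 0.031: 25 N with no further motion. I relieve the side load and let go.

```bash
python3 -m inch '[[[0.008,0,-0.004],[0,0,0]],[[0.016,0,-0.01],[0,0,0]],[[0.016,0,-0.01],[0,0,0]],[[0.016,0,-0.01],[0,0,0]],[[0.016,0,-0.01],[0,0,0]],[[0.016,0,-0.01],[0,0,0]],[[0.016,0,-0.01],[0,0,0]],[[0.016,0,-0.01],[0,0,0]],[[0.016,0,-0.01],[0,0,0]],[[0.016,0,-0.01],[0,0,0]]]'
python3 -m inch '[[[0,0,0],[0,0,0]],[[0,0,0],[0,0,0]],[[0,0,0],[0,0,0]],[[0,0,0],[0,0,0]],[[0,0,0],[0,0,0]],[[0,0,0],[0,0,0]],[[0,0,0],[0,0,0]],[[0,0,0],[0,0,0]],[[0,0,0],[0,0,0]],[[0,0,0],[0,0,0]]]' 1
python3 -m inch '[[[0,0,-0.1],[0,0,0]],[[0,0,-0.2],[0,0,0]],[[0,0,-0.3],[0,0,0]],[[0,0,-0.4],[0,0,0]],[[0,0,-0.5],[0,0,0]],[[0,0,-0.6],[0,0,0]],[[0,0,-0.7],[0,0,0]],[[0,0,-0.8],[0,0,0]],[[0,0,-0.9],[0,0,0]],[[0,0,-1],[0,0,0]]]'
python3 - <<'E'
from h import *
im=snap('wrist','w12'); p=np.load('pics/w12.npy'); snap('side','sd12'); snap('scene','sc12'); Rm=R.from_quat(p[3:]).as_matrix()
y=np.radians(-6.8); ex=np.array([np.cos(y),np.sin(y),0]); ey=np.array([-np.sin(y),np.cos(y),0]); m=np.array([.5535,-.0195,0])-.005*ex
for n,b,z in(('crown top',0,.109),('crown in',0,.1009),('legL',.0225,.0865),('legR',-.0225,.0865),('footL',.0185,.06)): print(n,'wrist',proj('wrist',m+b*ey+[0,0,z],p).round(1),'side',proj('side',m+b*ey+[0,0,z]).round(1),'scene',proj('scene',m+b*ey+[0,0,z]).round(1))
g=cv2.cvtColor(im,cv2.COLOR_RGB2GRAY)
for r in range(150,250,3): print(r,''.join('0123456789'[min(9,int(g[r,c])//20)] for c in range(264,384,1)))
E
```

```text
clock: 43.95
position: [0.5461, -0.0181, 0.031]
ee_rot: [0.058, 0.998, 0.0, 0.001]
ft_force: [-1.7, -0.7, 12.0]
grip_width: 0.499
grasp_force: 72.2
clock: 44.95
position: [0.5453, -0.018, 0.03]
ee_rot: [0.058, 0.998, 0.0, 0.0]
ft_force: [0.6, 0.3, 0.5]
grip_width: 1.0
grasp_force: 0.0
clock: 45.95
position: [0.5453, -0.018, 0.1107]
ee_rot: [0.058, 0.998, 0.0, 0.0]
ft_force: [0.3, 0.2, -0.8]
grip_width: 1.006
grasp_force: 0.0
crown top wrist [320.4 239.1] side [339.7 182.8] scene [344.5 217.2]
crown in wrist [320.4 233.6] side [339.7 184.9] scene [344.5 219.1]
legL wrist [353.3 224.8] side [337.9 191.1] scene [338.  218.5]
legR wrist [287.5 224.6] side [341.4 186.2] scene [350.9 226.4]
footL wrist [344.6 211.3] side [338.2 197.4] scene [339.  225.1]
150 999974454454444445544444445455444445777889999999999999999999999999998888877664333333334555555555555555555333466665433344
153 875445545544444444544554445444444445777889999999999999999999999999998888877664333333333455555555555552333333444456888533
156 999994454454444444444444455555232224777888888999999999999999999999998888877664222333333
[... 3208 characters left out ...]
555555555555556677777777655555555555566655555555555555555467777999996327888
237 999999986555555555555555434344688755555565556666666666666679999866655555555666666653334555555555555555477777999973227888
240 567899765555555555555555555555554456786555555556665677777666665566666677666555433455555555554455555555467777666544225888
243 555566555655555555555555555555555455777888999988776666655676666776788877764333333455555555555555555555433333555556714777
246 565566555555555555555555555555555555577888899999999999999999999998888877664333333335555555555555555555455555555546724777
249 666666666555555555555555555555555555577888899999999999999999999998888877664333333345555555555555555555888888888888812777
```

Run:
```python
from h import *
for f,c0,c1,r0,r1 in(('sd12',322,360,174,204),('sc12',328,362,206,236)):
    g=cv2.cvtColor(cv2.imread(f'pics/{f}.png'),cv2.COLOR_BGR2GRAY); print(f,'cols',c0)
    for r in range(r0,r1): print(r,' '.join('%2d'%(int(x)//10) for x in g[r,c0:c1]))
```

```text
sd12 cols 322
174 20 21 21 21 21 20 17 16 16 16 21 19 12  8  8  8 12 15 17 18 18 17 17 16 16 18 19 20 20 21 21 22 22 22 21 21 21 21
175 20 21 21 21 21 20 17 16 16 16 21 20 16 13 13 12 14 16 17 18 18 17 16 16 16 18 19 20 20 21 21 21 22 22 21 21 21 21
176 20 19 20 20 20 20 17 16 16 16 21 20 19 18 17 17 17 17 18 18 18 17 16 16 16 17 18 19 20 21 21 21 22 22 22 22 22 22
177 20 20 20 21 20 20 17 16 16 16 20 21 20 19 18 17 17 18 18 18 17 17 16 15 16 17 18 19 20 21 22 22 22 22 22 22 22 22
178 21 21 21 21 21 21 17 16 16 16 20 20 20 19 18 17 17 17 17 17 17 17 16 16 17 18 19 20 21 22 23 23 23 23 23 23 23 23
179 21 21 21 22 22 21 18 16 16 16 20 20 20 19 18 19 19 19 20 20 21 21 21 21 22 22 23 23 23 23 24 24 24 24 24 24 24 24
180 21 21 22 22 22 22 18 16 16 16 22 22 23 23 23 23 23 23 23 24 24 24 24 24 24 24 24 24 24 24 24 24 24 24 24 24 24 24
181 21 21 22 22 24 24 22 17 16 18 24 24 24 24 24 24 24 24 24 24 24 24 24 24 24 24 24 24 24 24 24 24 23 23 23 24 24 24
182 21 22 22 21 24 24 23 18 17 18 23 24 24 24 24 24 23 23 23 24 24 24 24 24 24 24 24 24 24 24 24 24 24 22 21 23 24 24
183 22 23 23 22 23 24 23
[... 4947 characters left out ...]
9 18 14 11 10  6  5  8  9 12 12 15 19 20 19 13 10 10 10 11 10  9
230  6 10 18 19 20 21 21 21 20 20 19 19 18 17 12  9  6  5  6  5  7 11 12 15 20 19 14 11 10 10 11 10  9  6
231 11 17 19 20 21 21 21 21 20 19 19 18 17 15 10  6  5  5  6  5  7 12 11 15 21 14 10 10 10 11 11  8  6  6
232 17 18 19 21 21 21 21 21 19 19 18 17 15 11  6  4  5  6  5  6  6 11  9 12 12  9  9  9  9 10  9  6  6  6
233 15 16 19 19 21 21 21 20 19 18 17 15 10  4  2  3  5  6  6 11  9  7  7  5  8  9  9  9  9  8  6  6  6  6
234 17 16 17 19 20 21 20 20 18 17 15 10  4  2  3  2  5  5  8 12 11  8  7  5  5  8 10  9  8  6  6  6  6  6
235 18 18 18 17 18 19 19 19 17 15 10  4  1  3  3  2  4  5  6  7 10  8  6  5  6  6  9  8  6  6  6  6  6  6
```

The bow lies where the home position projects in both wrist (row 236.3 against 236.4) and side views, the pipe is undisturbed, and the gripper is clear. I hand in.

```bash
python3 -c "
from workcell import manip
print(manip.hand_in())"
```

```text
the job is handed in; nothing more can be done
None
```

Handed in at about 46 s: the pipe lies in both cradles and the wider U-bolt is through the nut strip, seated on the pipe (it stopped solid at about 25 N, the highest push I read), gripper clear; I viewed 11 pictures, one over the limit of 10.

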